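Right the fallen spice jar, try the chest lid, free its catch, hold it open

ROBOT

A 6-joint arm with a two-finger parallel gripper is mounted at the origin on a cart in front of the work surface, level with it; the furniture and walls round the work are solid. World frame = base frame: x ahead of the robot, y to its left, z up, the work surface at z = 0. Lengths are in m, angles in rad, forces in N, time in s.
With the tool pointing down it reaches from about 0.325 to 0.775 m from the base axis. Payload 5.5 kg.
Tool frame: the origin (TCP) lies at the very end of the fingers, on their centre line; the grasp point (between the pads) lies 19 mm behind it; z points along the fingers, y is the line along which they close (so a half turn about z gives the same grasp; the last joint's range is limited). The gripper opens to 88 mm and grips with 3 to 60 N. Pads are 20 mm wide; open, the fingers measure 115 mm over their backs; the gripper's body (75 mm by 178 mm) begins 61 mm behind the grasp point.
Start: joints at [1.055, 0.091, 1.231, -0, 1.82, -0.057], TCP at [0.266, 0.538, 0.196] pointing down, gripper open.
Joint ranges: [-2.87, 2.87], [-0.86, 2.18], [0.17, 2.46], [-1.51, 4.65], [0.06, 2.69], [-2.65, 2.65]. Speed limits (rad/s): [2.57, 2.57, 3.01, 3.14, 3.14, 3.14].

INTERFACE

Orientations are given as a unit quaternion [w, x, y, z].
In Python, from rig import monitor, vision, ctrl gives the robot as it stands.
- The arm moves only by the shell command python3 -m handwheel 'ROWS' [OPENING] [FORCE]. ROWS is a JSON object of lists of equal length, an entry for each row: "xyz": the shift along the tool's x, y, z in m, a list of three; "spin": the turn about the tool's z in degrees. A call has 1 to 12 rows; each row shifts and turns the commanded pose from where the row before left it, along the tool's axes as they then stand; what a row does not reach is not made up. A row lasts 1/10 s, in which the tool goes at most 50 mm and 8.59 degrees, less where a joint would pass 70% of its speed; a pose out of reach is approached as far as the arm can. A call with a gripper value outside its range is refused whole. OPENING is the finger opening in m, from 0 to 0.0878, set as the call begins (- or left out, the last holds). The fingers move at their own pace and stop on an object; FORCE is the grip in N (left out, the last holds). Time passes only in rows, so rows that do not move let the fingers close. It gives the time, the measured TCP pose, the force, the opening and the grip force at its end, in the units of the state.
- monitor.observe(): the state, without advancing time (a new reading comes with each control period).
- vision.camera(name): name is "scene" or "top" or "wrist"; returns a dict with "frame" (480x640x3 uint8, red, green, blue), "fovy" (degrees; the focal length in pixels is half the picture's height over the tangent of half this angle, whatever the lens; pixels are square), "cx", "cy" (the principal point, pixels), "rvec" (rotation vector, rad) and "tvec" (3), from world to camera coordinates, as OpenCV has them. Camera axes: x right, y down, z forward; pixel columns grow to the right and rows downward; lengths in m; the calibration is good to about 2 mm. The wrist camera is an equidistant fisheye: a pixel r from the principal point sees the ray r / f radians off the axis. A picture is of the moment at which its call begins. There is no depth.
- ctrl.hand_in(): hands the job in; it is judged then, once.
The state is a dict: "t": time; "qpos": joint angles; "qd": joint speeds; "tau": joint torques, N m; "ee_pos": TCP position; "ee_rot": TCP orientation; "force": force on the tool from outside, world axes, zero at the start; "wrist_torque": the same for the moment, N m; "gripper_width": finger opening in m; "grip_force": force on a finger pad.
Only numpy, scipy, OpenCV 4.12 (cv2) and the standard library are available. Lean on these libraries where they do the work, as an engineer would, in place of code of your own. Each camera call takes 0.05 s, during which the arm holds its last target. There are 200 camera calls.

TASK

First stand the fallen spice jar upright on the worktop and let go of it, so it can be put away in the wooden spice chest. Then give the chest's lid a tug by its tab, before touching the sliding catch, to learn whether it is caught; if it is, slide the catch fully to the right to free the lid. Raise the lid well past halfway to vertical and finish while still holding it open there, leaving the other things where they stand.

Things in the scene. Friction and masses are not known exactly. Their poses are not given: they have to be found in the camera images.
- jar: the fallen spice jar: closed, green screw cap, 46 mm in diameter, 106 mm tall, about 0.11 kg. Lies on the worktop right of the chest, cap pointing to the right (-y) within 30 degrees. Origin: centre of its underside (the end away from the cap), 22 mm above the worktop when lying, 0 when standing; +z runs from underside to cap.
- chest: wooden spice chest fixed to the worktop (cannot be pushed): 120 mm deep (x), 280 mm wide (y), 100 mm high without its lid, 111 mm with it. Origin: centre of its underside; its -x side is the front, facing roughly to the robot (turned by up to 15 degrees), +y its left seen from the robot.
- lid_hinge (a point): middle of the lid's hinge line, at the chest's back top edge: 60 mm behind (+x) the chest's origin, 100 mm up. The line runs along the chest's y axis.
- lid_tab (a point): point to pinch from above (fingers closing along the chest's y) on the steel tab at the lid's front edge, left of the middle: 18 mm wide in y, 12 mm thick, sticking out 34 mm; the point is 14 mm from its tip, mid-width. Lid shut: 144 mm in front of the hinge line, 11 mm above it (111 over the worktop), y = +55 mm in the chest's frame. It turns between the fingers as the lid rises.
- lid (a joint): lid angle, rad: 0 shut, grows as the front edge rises, stop at 1.45. 0.35 kg; falls shut from any angle if not held. Caught, it rises only to about 0.06 (the tab 8 mm) and stops dead; free, it goes on. A hook inside, out of sight, decides whether it is caught: neither the outside nor the catch's position shows it.
- catch_thumb (a point): on the sliding catch's thumb piece, a black upright block on the chest's front, right of the middle: 12 mm wide along the chest's y, 34 mm high (74 to 108 mm above the worktop), sticking out 38 mm. This point is at mid-width, 82 mm in front of the chest's origin, 98 mm above the worktop and, catch at 0, at y = -52 mm in the chest's frame.
- catch (a joint): travel of the sliding catch, m: 0 at its left end, grows to the right (the chest's -y), 0.026 at its right end. Starts at 0 to 0.006 whether or not the lid is caught; needs about 2 N and stays where it is left. Fully right (over 0.022) the lid is always free.
- mill: bystander: wooden pepper mill, 58 mm in diameter, 170 mm tall, standing between chest and jar, farther back. Origin: centre of its underside.
- honey: bystander: honey jar with a screw lid, 65 mm in diameter, 100 mm tall, standing at the far left. Origin: centre of its underside.
- salt: bystander: small salt shaker, 44 mm in diameter, 90 mm tall, standing between chest and jar, nearer the robot. Origin: centre of its underside.
Not all that is in view belongs to the job. Leave any black or purple look-alike of the jar alone.

How it is judged:
On the way, in this order (a step that is already met when the one before it is completed fails the run):
1. the jar stands upright on the worktop, let go (angle between jar's own z axis and vertical below 0.1 rad and height (world z) of jar between -0.01 and 0.01 m and contact force between the fingers and jar below 0.05 N), for 0.3 s.
2. the lid has been tugged while the catch was still where it was found (value of joint lid above 0.02 rad and distance of catch_thumb from where it was at the start of the episode below 0.004 m), for 0.2 s.
3. the lid is raised past halfway to vertical (value of joint lid above 0.8 rad), for 0.2 s.
At the end, for the whole second after the job is handed in: The lid stands open by more than 0.8 rad (46 degrees), still, held there by the robot (over 0.3 N between robot and lid; it would fall shut by itself), and the spice jar stands upright (within 0.1 rad) at rest on the worktop, untouched (all of step 1 and value of joint lid above 0.8 rad and velocity of joint lid between -0.1 and 0.1 rad/s and contact force between any of the fingers, the arm and lid above 0.3 N and linear speed of jar below 0.02 m/s and contact force between the arm and jar below 0.05 N); the arm keeps its last pose, push and grip.
It fails at once if the pepper mill, honey jar or salt shaker is shifted by more than 3 cm or knocked over (distance of any of mill, honey, salt from where it was at the start of the episode above 0.03 m or angle between any of mill, honey, salt's own z axis and vertical above 0.5 rad).
It also fails if it takes over 72 s, if anything falls off the work surface, if the arm or the gripper's body presses on something with over 40 N, if the wrist force passes 120 N, or if a joint passes its speed limit or range.

## Working session

There is one attempt and no reset: what is moved stays moved. The work goes in short steps, Python scripts to look and compute and a shell command to move; the robot and the scene stay as the last step left them, time stands still between calls to the robot, and variables do not carry over. Pictures are saved under pics/ and viewed, at most 10 in all, crops included, and the job is handed in when it is done.

```bash
mkdir -p pics; ls
cat > h.py <<'E'
import numpy as np, cv2, json
from rig import monitor, vision, ctrl
from scipy.spatial.transform import Rotation as R
def cam(n):
    c=vision.camera(n); c['f']=c['frame'].shape[0]/2/np.tan(np.radians(c['fovy'])/2); return c
def ray(c,u,v):
    Rm=cv2.Rodrigues(np.array(c['rvec'],float))[0]; t=np.array(c['tvec'],float).ravel()
    d=np.array([(u-c['cx'])/c['f'],(v-c['cy'])/c['f'],1.]); return -Rm.T@t, Rm.T@d
def onz(c,u,v,z):
    o,d=ray(c,u,v); return o+d*(z-o[2])/d[2]
def proj(c,p):
    Rm=cv2.Rodrigues(np.array(c['rvec'],float))[0]; q=Rm@np.array(p,float)+np.array(c['tvec'],float).ravel()
    return c['cx']+c['f']*q[0]/q[2], c['cy']+c['f']*q[1]/q[2]
def save(c,fn): cv2.imwrite(fn,c['frame'][:,:,::-1])
E
python3 - <<'E'
from h import *
import pickle
for n in('scene','top'):
    c=cam(n); save(c,f'pics/{n}0.png'); pickle.dump(c,open(n+'.pkl','wb')); print(n,c['f'],c['cx'],c['cy'],ray(c,c['cx'],c['cy']))
s=monitor.observe(); print(s)
print(R.from_quat(np.roll(s['ee_rot'],-1)).as_matrix().round(3))
E
```

```text
pics
scene 569.8129111334341 315.4150327527624 241.73982363925086 (array([-0.40083427, -0.83924669,  1.08225373]), array([ 0.58296932,  0.53480831, -0.61165909]))
top 493.86266275759436 314.52695841251875 244.00468295812894 (array([ 0.37641229, -0.01034384,  1.41321482]), array([ 0.10708627,  0.00576166, -0.99423304]))
{'t': 0.1, 'qpos': array([ 1.05530213e+00,  9.17817476e-02,  1.23173153e+00, -1.19391589e-05,
        1.81981032e+00, -5.66776821e-02]), 'qd': array([-0.00052289,  0.00143246, -0.00391518,  0.00062278, -0.00229601,
       -0.00184229]), 'tau': array([ 2.64407594e-03, -4.47858202e+01, -4.07567453e+01,  6.99344231e-02,
        2.85636698e-02, -1.20519408e-04]), 'ee_pos': array([0.26557403, 0.53768155, 0.19484025]), 'ee_rot': array([-2.38683909e-04,  2.27402668e-01,  9.73800430e-01, -8.31927676e-04]), 'force': array([ 0.26155367,  0.43692834, -0.10377271]), 'wrist_torque': array([-0.0412627 , -0.01687342,  0.00721967]), 'grip_force': 0.0, 'gripper_width': 0.08770236801068683}
[[-0.897  0.443 -0.001]
 [ 0.443  0.897 -0.002]
 [ 0.    -0.002 -1.   ]]
```

View pics/scene0.png

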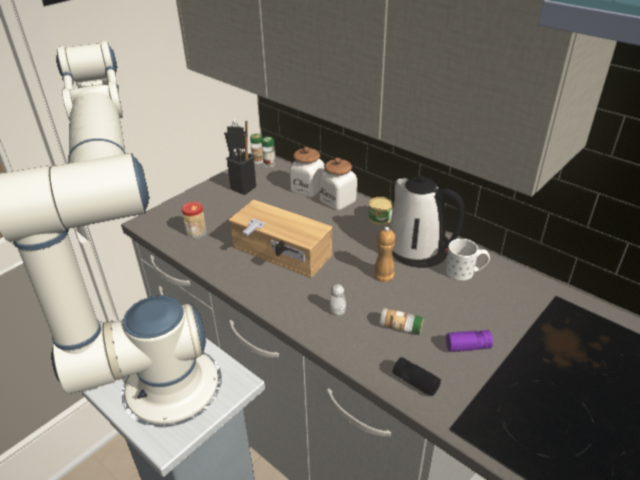

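View pics/top0.png

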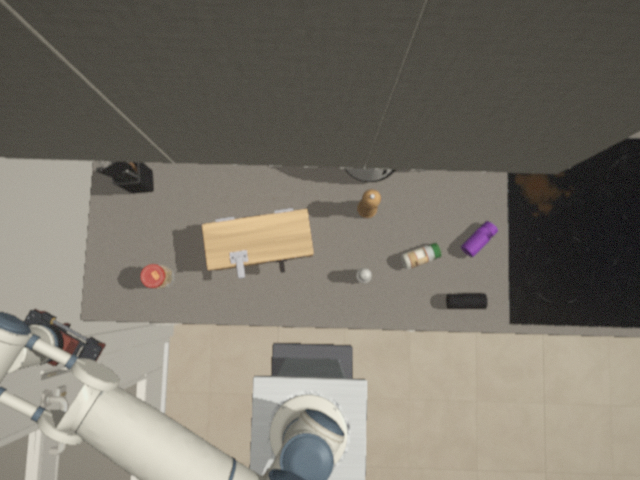

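The target is the jar with the green cap: scene (402,321), top (421,257). It is the only jar with a green cap and label. The purple one at top (480,238) and the black one at top (466,301) are look-alikes. Bystanders in the top view are honey (153,276), mill (370,203) and salt (364,275). The chest is at about (258,240), with its tab at (239,262) and thumb piece at (282,266). Next I measure and confirm with an enlarged crop.

Run:
```python
from h import *
import pickle
T=pickle.load(open('top.pkl','rb'));S=pickle.load(open('scene.pkl','rb'))
for n,c,(x,y,w,h),z in(('top',T,(345,180,105,105),0.023),('scene',S,(370,295,70,50),.023)):
    hsv=cv2.cvtColor(c['frame'],cv2.COLOR_RGB2HSV); m=np.zeros((480,640),bool); m[y:y+h,x:x+w]=1
    g=m&(hsv[...,0]>45)&(hsv[...,0]<90)&(hsv[...,1]>90)
    if n=='top': m[:,:398]=0; m[:240]=0
    b=m&((hsv[...,2]>130)|g)
    for k,q in(('green',g),('jar',b)):
        v,u=np.nonzero(q); r=cv2.minAreaRect(np.c_[u,v].astype(np.float32)); print(n,k,len(u),r, onz(c,u.mean(),v.mean(),z).round(4))
hsv=cv2.cvtColor(T['frame'],cv2.COLOR_RGB2HSV); w=((hsv[...,0]>8)&(hsv[...,0]<28)&(hsv[...,1]>70)&(hsv[...,2]>110)).astype(np.uint8)
w[:, :190]=0; w[:,325:]=0; w[:195]=0; w[290:]=0
cs=cv2.findContours(cv2.morphologyEx(w,cv2.MORPH_CLOSE,np.ones((5,5))),0,2)[0]; c=max(cs,key=cv2.contourArea); r=cv2.minAreaRect(c); print('chest rect',r)
for p in cv2.boxPoints(r): print(p, onz(T,*p,.111).round(4))
for nm,(u,v,z) in dict(mill=(371,196,.17),salt=(364,275,.08),honey=(153,275,.1),tab=(239,262,.111)).items(): print(nm,onz(T,u,v,z).round(3))
a=cv2.resize(T['frame'][195:295,195:325],None,fx=6,fy=6,interpolation=cv2.INTER_CUBIC)[:,:780]
cv2.imwrite('pics/c1.png',a[:,:,::-1])
b=cv2.resize(T['frame'][225:290,350:450],(800,520),interpolation=cv2.INTER_CUBIC)
cv2.imwrite('pics/c2.png',b[:,:,::-1])
```

```text
top green 57 ((436.10345458984375, 249.75863647460938), (12.255891799926758, 4.828078746795654), 68.19859313964844) [ 0.5196 -0.346   0.023 ]
top jar 2004 ((423.5, 262.0), (44.0, 51.0), 90.0) [ 0.4801 -0.3138  0.023 ]
scene green 89 ((416.68817138671875, 324.1529541015625), (6.18251895904541, 14.9682035446167), 12.528807640075684) [ 0.519  -0.3382  0.023 ]
scene jar 2689 ((404.4999694824219, 319.4999694824219), (68.99998474121094, 48.99999237060547), 0.0) [ 0.5186 -0.302   0.023 ]
chest rect ((256.9779968261719, 239.35333251953125), (48.06230926513672, 108.73355102539062), 81.46923065185547)
[199.64792 223.65283] [0.5624 0.3049 0.111 ]
[307.1785  207.52325] [0.6142 0.0197 0.111 ]
[314.30807 255.05383] [ 0.4873 -0.0031  0.111 ]
[206.7775 271.1834] [0.4364 0.2792 0.111 ]
mill [ 0.638 -0.144  0.17 ]
salt [ 0.44  -0.138  0.08 ]
honey [0.423 0.424 0.1  ]
tab [0.463 0.195 0.111]
```

View pics/c1.png

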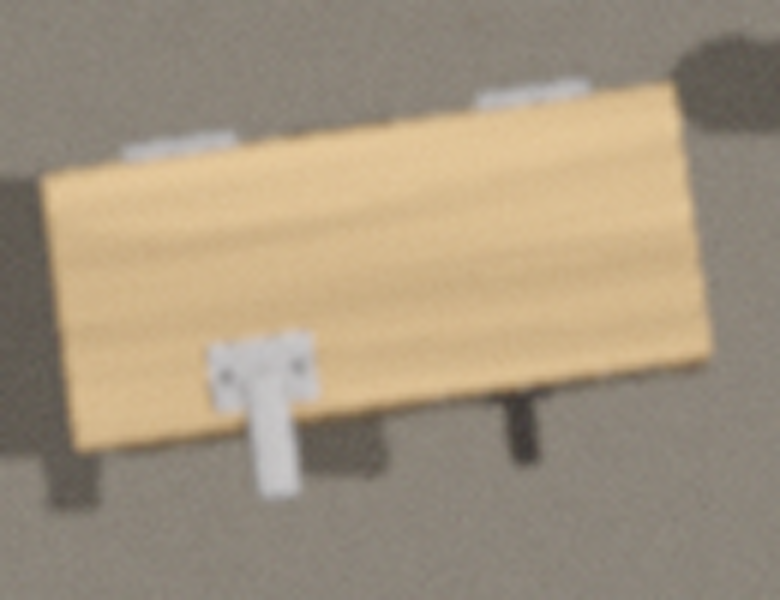

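View pics/c2.png

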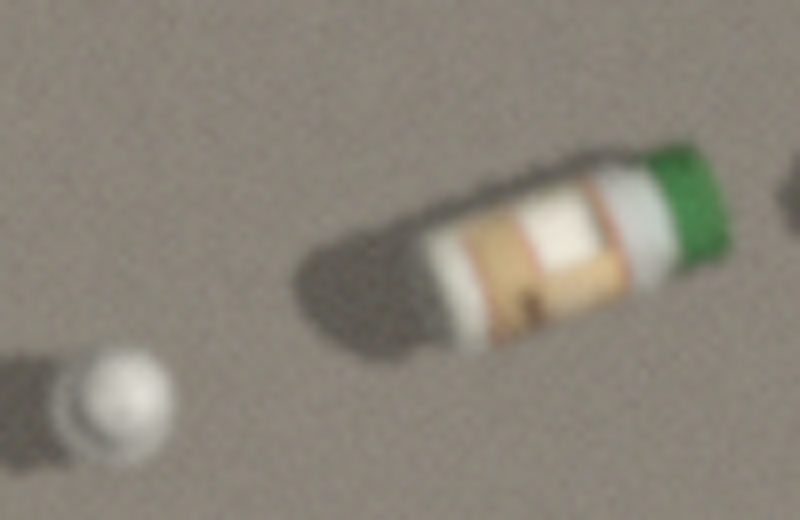

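Crop 1 (×6, offset 195,195) shows these points:
- Lid corners: (42,175), (672,85), (710,358), (77,452)
- Steel tab tip: (278,497)
- Black thumb tip: (525,463)

Crop 2 (×8, offset 350,225) confirms the green-capped jar. Its underside middle is at (445,292) and its cap end at (715,205). The salt's top is at (127,390).

```bash
cat > geo.py <<'E'
from h import *
import pickle
T=pickle.load(open('top.pkl','rb'))
c1=lambda x,y,z: onz(T,195+x/6-.4,195+y/6-.4,z)
c2=lambda x,y,z: onz(T,350+x/8-.4,225+y/8-.4,z)
BL,BR,FR,FL=[c1(x,y,.111) for x,y in((42,175),(672,85),(710,358),(77,452))]
yv=(BL-BR+FL-FR); yaw=np.arctan2(-yv[0],yv[1])
ex=np.array([np.cos(yaw),np.sin(yaw),0]); ey=np.array([-np.sin(yaw),np.cos(yaw),0])
C=(BL+BR+FR+FL)/4; C[2]=0
loc=lambda p:np.array([(p-C)@ex,(p-C)@ey])
W=lambda x,y,z:C+x*ex+y*ey+np.array([0,0,z])
hinge=W(.06,0,.1); tab=W(-.084,.055,.111)
u=c2(445,292,.023); k=c2(715,205,.023); a=(k-u); L=np.linalg.norm(a); a/=L
E
python3 - <<'E'
from geo import *
print('depth/width',np.linalg.norm(BL-FL),np.linalg.norm(BR-FR),np.linalg.norm(BL-BR),np.linalg.norm(FL-FR)); print('C',C,'yaw deg',np.degrees(yaw))
print('tabtip',loc(c1(278,497,.111)),'expect -.098,.055','thumbtip',loc(c1(525,463,.108)),'expect x~-.098')
print('tab',tab,'jar',u,k,L,'axis deg',np.degrees(np.arctan2(a[1],a[0])), 'salt',c2(127,390,.085))
S=pickle.load(open('scene.pkl','rb'))
print('green in scene px predicted',proj(S,u+a*.095),'tab',proj(S,tab))
E
```

```text
depth/width 0.12444763613582924 0.12322058425818593 0.2827215575096203 0.28143554111860825
C [0.52550922 0.14977305 0.        ] yaw deg 9.9998235642398
tabtip [-0.09465461  0.05590797] expect -.098,.055 thumbtip [-0.09543522 -0.05327201] expect x~-.098
tab [0.43323484 0.18935132 0.111     ] jar [ 0.48503197 -0.25930233  0.023     ] [ 0.51857273 -0.35429192  0.023     ] 0.10073730961827337 axis deg -70.55190516514516 salt [ 0.4441239  -0.14179185  0.085     ]
green in scene px predicted (np.float64(419.81642810439376), np.float64(326.38699297087066)) tab (np.float64(247.2873162345467), np.float64(232.0788849574085))
```

```bash
python3 -m handwheel '{"xyz":[[-0.03,-0.0335,0],[-0.03,-0.0335,0],[-0.03,-0.0335,0],[-0.03,-0.0335,0],[-0.03,-0.0335,0],[-0.03,-0.0335,0],[-0.03,-0.0335,0],[-0.03,-0.0335,0],[-0.03,-0.0335,0],[-0.03,-0.0335,0]],"spin":[0,0,0,0,0,0,0,0,0,0]}' 0.0878
python3 -m handwheel '{"xyz":[[-0.03,-0.0335,0],[-0.03,-0.0335,0],[-0.03,-0.0335,0],[-0.03,-0.0335,0],[-0.03,-0.0335,0],[-0.03,-0.0335,0],[-0.03,-0.0335,0],[-0.03,-0.0335,0],[-0.03,-0.0335,0],[-0.03,-0.0335,0]],"spin":[0,0,0,0,0,0,0,0,0,0]}'
python3 -m handwheel '{"xyz":[[0,0,0],[0,0,0],[0,0,0],[0,0,0],[0,0,0],[0,0,0],[0,0,0]],"spin":[7.4,7.4,7.4,7.4,7.4,7.2,0]}'
cat >> geo.py <<'E'
def todo(p,yawy=None):
    s=monitor.observe(); M=R.from_quat(np.roll(s['ee_rot'],-1)).as_matrix()
    print('t',s['t'],'tcp',s['ee_pos'].round(4),'z',M[:,2].round(3),'yawy',np.degrees(np.arctan2(M[1,1],M[0,1])).round(2),'tool shift mm',(1000*M.T@(np.array(p)-s['ee_pos'])).round(1),'F',s['force'].round(2),'w',s['gripper_width'],s['grip_force'])
E
python3 - <<'E'
from geo import *
j=(u+k)/2+a*.022; todo([j[0],j[1],.005])
save(cam('wrist'),'pics/w1.png')
E
```

```text
t: 1.1
ee_pos: [0.3863, 0.103, 0.1956]
ee_rot: [0.0, 0.227, 0.974, 0.0]
force: [0.2, 0.0, -0.1]
gripper_width: 0.088
grip_force: 0.0
t: 2.1
ee_pos: [0.507, -0.3303, 0.1952]
ee_rot: [-0.0, 0.228, 0.974, 0.0]
force: [-0.2, 0.3, 0.6]
gripper_width: 0.0875
grip_force: 0.0
t: 2.8
ee_pos: [0.5068, -0.3284, 0.1952]
ee_rot: [-0.001, 0.578, 0.816, 0.0]
force: [0.1, 1.0, 0.5]
gripper_width: 0.0874
grip_force: 0.0
t 2.8 tcp [ 0.5068 -0.3284  0.1952] z [-0.001  0.001 -1.   ] yawy 19.45 tool shift mm [-1.000e-01  2.600e+00  1.902e+02] F [0.14 0.99 0.46] w 0.08736802241851986 0.0
```

```bash
python3 -m handwheel '{"xyz":[[0,0.0026,0.04],[0,0,0.04],[0,0,0.04],[0,0,0.04],[0,0,0.02],[0,0,0.01],[0,0,0]],"spin":[0,0,0,0,0,0,0]}'
python3 -m handwheel '{"xyz":[[0,0,0],[0,0,0],[0,0,0],[0,0,0],[0,0,0],[0,0,0],[0,0,0],[0,0,0],[0,0,0],[0,0,0]],"spin":[0,0,0,0,0,0,0,0,0,0]}' 0.02 5
python3 - <<'E'
from geo import *
todo((u+k)/2+a*.022)
c=cam('top'); cv2.imwrite('pics/c3.png',cv2.resize(c['frame'][215:305,350:470],(800,600))[:,:,::-1])
E
```

```text
t: 3.55
ee_pos: [0.5086, -0.327, 0.0043]
ee_rot: [-0.001, 0.576, 0.817, 0.0]
force: [-0.1, 0.9, -0.1]
gripper_width: 0.0876
grip_force: 0.0
t: 4.55
ee_pos: [0.5099, -0.3277, 0.0062]
ee_rot: [0.001, 0.577, 0.817, 0.0]
force: [2.1, 0.6, 1.5]
gripper_width: 0.0394
grip_force: 4.9
t 4.55 tcp [ 0.5099 -0.3277  0.0062] z [ 0.001 -0.    -1.   ] yawy 19.52 tool shift mm [  0.4  -0.6 -16.8] F [2.13 0.56 1.54] w 0.039400152527778655 4.885347489216656
```

View pics/c3.png

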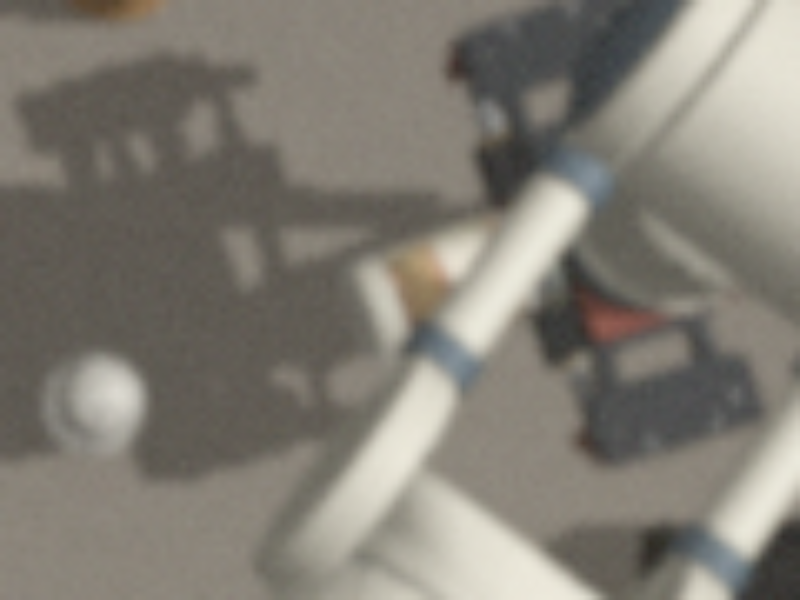

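The jar is held at its shoulder, 39 mm wide. I now swing it up about its heel in an arc, stopping halfway to check.

```bash
python3 -m handwheel '{"xyz":[[0.0036,0,-0.0096],[0.0049,0,-0.009],[0.006,0,-0.0083],[0.007,0,-0.0075],[0.008,0,-0.0065],[0.0087,0,-0.0054],[0,0,0],[0,0,0]],"spin":[0,0,0,0,0,0,0,0]}'
python3 - <<'E'
from geo import *
todo((u+k)/2+a*.022)
c=cam('scene'); cv2.imwrite('pics/c4.png',cv2.resize(c['frame'][240:360,340:500],(800,600))[:,:,::-1])
E
```

```text
t: 5.4
ee_pos: [0.497, -0.2918, 0.0528]
ee_rot: [0.001, 0.577, 0.817, -0.0]
force: [0.7, -1.6, 2.2]
gripper_width: 0.0364
grip_force: 4.4
t 5.4 tcp [ 0.497  -0.2918  0.0528] z [ 0.001 -0.001 -1.   ] yawy 19.53 tool shift mm [-37.7  -0.5  29.8] F [ 0.7  -1.56  2.22] w 0.03636652376965075 4.381783381104469
```

View pics/c4.png

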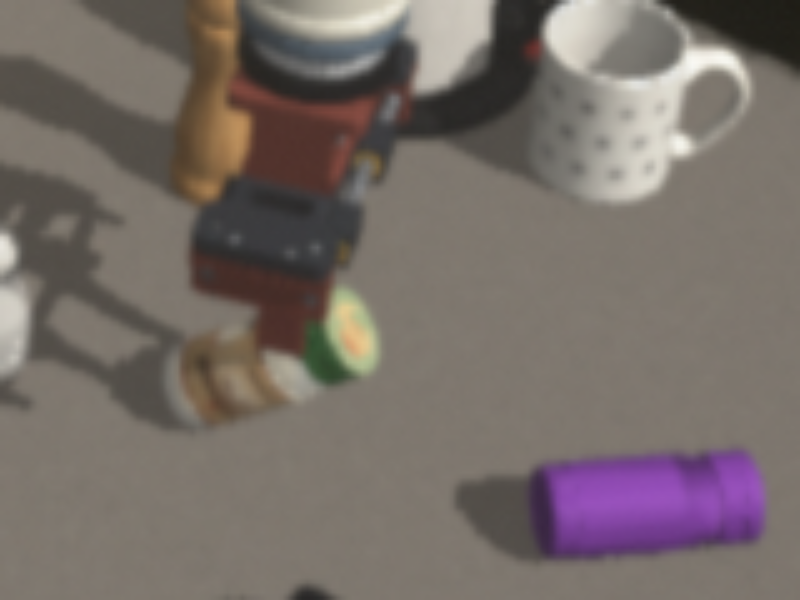

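The jar is tilting up between the pads, cap at (345,335) and underside at (185,385), so I finish the arc.

```bash
python3 -m handwheel '{"xyz":[[0.0094,0,-0.0042],[0.0098,0,-0.0029],[0.0101,0,-0.0016],[0.0103,0,-0.0003],[0.0102,0,0.001],[0.01,0,0.001],[0,0,0],[0,0,0]],"spin":[0,0,0,0,0,0,0,0]}'
python3 - <<'E'
from geo import *
todo((u+k)/2+a*.022)
c=cam('scene'); cv2.imwrite('pics/c5.png',cv2.resize(c['frame'][240:360,320:480],(800,600))[:,:,::-1])
E
```

```text
t: 6.25
ee_pos: [0.4763, -0.2347, 0.0585]
ee_rot: [-0.001, 0.577, 0.817, -0.0]
force: [-0.1, -0.4, -1.4]
gripper_width: 0.0202
grip_force: 0.0
t 6.25 tcp [ 0.4763 -0.2347  0.0585] z [-0.001  0.001 -1.   ] yawy 19.54 tool shift mm [-98.5  -0.1  35.4] F [-0.12 -0.41 -1.42] w 0.020170575285496938 0.0
```

View pics/c5.png

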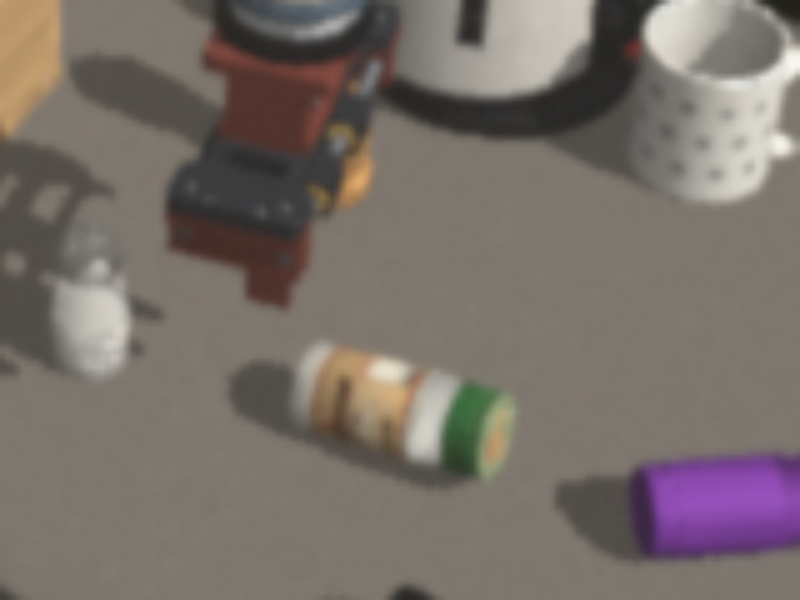

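The grip slid off over the tapered shoulder and the jar is lying down again, underside at about (305,385) and cap at (498,432). I'll back off, relocate it, and grip the cylindrical body harder.

```bash
python3 -m handwheel '{"xyz":[[0,0,-0.04],[0,0,-0.04],[0,0,-0.04],[0.045,0,0],[0.045,0,0],[0.045,0,0],[0.045,0,0],[0,0,0],[0,0,0]],"spin":[0,0,0,0,0,0,0,0,0]}' 0.0878
cat > jar.py <<'E'
from geo import *
def jar():
    c=cam('top'); hsv=cv2.cvtColor(c['frame'],cv2.COLOR_RGB2HSV).astype(int)
    x0,x1,y0,y1=395,460,225,290
    m=np.zeros((480,640),bool); m[y0:y1,x0:x1]=1
    g=m&(hsv[...,0]>45)&(hsv[...,0]<85)&(hsv[...,1]>80)
    bg=c['frame'].astype(int); l=m&((bg.sum(2)>450)|((hsv[...,1]>75)&(hsv[...,2]>120)))|g
    n,lab,st,ce=cv2.connectedComponentsWithStats(cv2.morphologyEx(l.astype(np.uint8),cv2.MORPH_CLOSE,np.ones((3,3))))
    if g.sum()==0: print('no green'); return c
    v,u=np.nonzero(g); gu,gv=u.mean(),v.mean()
    i=1+np.argmax(st[1:,4]); r=cv2.minAreaRect(np.argwhere(lab==i)[:,::-1].astype(np.float32)); print('green',gu,gv,len(u),'rect',r,st[1:,4])
    b=cv2.boxPoints(r); e=[(b[i]+b[(i+1)%4])/2 for i in range(4)]
    j=np.argmax([np.linalg.norm(b[i]-b[(i+1)%4]) for i in (0,1)]) # long side
    A,B=e[(j+1)%4],e[(j+3)%4]
    if np.hypot(*(A-[gu,gv]))<np.hypot(*(B-[gu,gv])): A,B=B,A
    P=onz(c,*A,.022);Q=onz(c,*B,.022); print('under',P.round(4),'cap',Q.round(4),'len',np.linalg.norm(P-Q),'axis deg',np.degrees(np.arctan2(*(Q-P)[[1,0]]))); 
    G=onz(c,gu,gv,.022); print('green w',G.round(4)); return c,(P+Q)/2,(Q-P)/np.linalg.norm(Q-P)
E
python3 - <<'E'
from jar import *
o=jar()
todo([.5,-.3,.1])
c=o[0] if isinstance(o,tuple) else o
cv2.imwrite('pics/c6.png',cv2.resize(c['frame'][215:305,350:470],(800,600))[:,:,::-1])
E
```

```text
t: 7.2
ee_pos: [0.4167, -0.0653, 0.1793]
ee_rot: [0.0, 0.576, 0.817, -0.0]
force: [-0.3, -0.8, 0.1]
gripper_width: 0.0868
grip_force: 0.0
green 439.3484848484849 256.42424242424244 66 rect ((424.48992919921875, 258.92999267578125), (14.9906644821167, 36.06244659423828), 81.8698959350586) [471]
under [ 0.4842 -0.2635  0.022 ] cap [ 0.5015 -0.3641  0.022 ] len 0.10206889105656637 axis deg -80.22240175382463
green w [ 0.5011 -0.3556  0.022 ]
t 7.25 tcp [ 0.4168 -0.066   0.1791] z [ 0.    -0.001 -1.   ] yawy 19.53 tool shift mm [-2.483e+02  2.000e-01  7.930e+01] F [-0.48 -1.1   0.51] w 0.08733903155092473 0.0
```

```bash
python3 -m handwheel '{"xyz":[[-0.045,0,0],[-0.045,0,0],[-0.045,0,0],[-0.045,0,0],[-0.045,0,0],[0,0,0],[0,0,0],[0,0,0]],"spin":[4.8,4.9,0,0,0,0,0,0]}'
python3 - <<'E'
from geo import *
todo([.4936,-.3178,.004])
E
```

```text
t: 8.05
ee_pos: [0.4658, -0.2845, 0.1789]
ee_rot: [-0.0, 0.644, 0.765, 0.0]
force: [0.6, 0.7, -0.2]
gripper_width: 0.0878
grip_force: 0.0
t 8.05 tcp [ 0.4658 -0.2845  0.1789] z [-0.     0.001 -1.   ] yawy 9.78 tool shift mm [-37.7  21.8 174.8] F [ 0.57  0.73 -0.17] w 0.08783144788131703 0.0
```

```bash
python3 -m handwheel '{"xyz":[[-0.0377,0.0218,0],[0,0,0.04],[0,0,0.04],[0,0,0.04],[0,0,0.03],[0,0,0.015],[0,0,0.0098],[0,0,0]],"spin":[0,0,0,0,0,0,0,0]}'
python3 -m handwheel '{"xyz":[[0,0,0],[0,0,0],[0,0,0],[0,0,0],[0,0,0],[0,0,0],[0,0,0],[0,0,0],[0,0,0],[0,0,0]],"spin":[0,0,0,0,0,0,0,0,0,0]}' 0.02 12
python3 - <<'E'
from geo import *
todo([.4936,-.3178,.004])
r=60.2; p=np.radians(21.1+7.5*np.arange(13)); r=np.hypot(57,22)
print(np.c_[-np.diff(r*np.cos(p)),-np.diff(r*np.sin(p))].round(1).tolist())
E
```

```text
t: 8.85
ee_pos: [0.494, -0.3174, 0.0043]
ee_rot: [-0.0, 0.644, 0.765, -0.0]
force: [-0.0, 1.7, -1.1]
gripper_width: 0.0876
grip_force: 0.0
t: 9.85
ee_pos: [0.4937, -0.3182, 0.0045]
ee_rot: [-0.0, 0.644, 0.765, -0.0]
force: [-3.0, -0.9, 4.0]
gripper_width: 0.0416
grip_force: 11.1
t 9.85 tcp [ 0.4937 -0.3182  0.0045] z [-0. -0. -1.] yawy 9.8 tool shift mm [ 0.4 -0.   0.5] F [-3.02 -0.94  3.95] w 0.041611044008448304 11.084557436406612
[[3.4, -7.3], [4.3, -6.8], [5.1, -6.1], [5.9, -5.4], [6.5, -4.6], [7.1, -3.7], [7.5, -2.8], [7.8, -1.8], [8.0, -0.7], [8.0, 0.3], [7.9, 1.4], [7.6, 2.4]]
```

```bash
python3 -m handwheel '{"xyz":[[0.0034,0,-0.0073],[0.0043,0,-0.0068],[0.0051,0,-0.0061],[0.0059,0,-0.0054],[0.0065,0,-0.0046],[0.0071,0,-0.0037],[0,0,0],[0,0,0]],"spin":[0,0,0,0,0,0,0,0]}'
python3 - <<'E'
from geo import *
todo([.4936,-.3178,.004])
c=cam('scene'); cv2.imwrite('pics/c7.png',cv2.resize(c['frame'][240:360,320:480],(800,600))[:,:,::-1])
E
```

```text
t: 10.65
ee_pos: [0.4884, -0.2859, 0.0383]
ee_rot: [0.0, 0.644, 0.765, -0.0]
force: [0.0, -0.7, -1.6]
gripper_width: 0.0412
grip_force: 9.9
t 10.65 tcp [ 0.4884 -0.2859  0.0383] z [ 0. -0. -1.] yawy 9.84 tool shift mm [-32.3  -0.4  34.3] F [ 0.03 -0.71 -1.64] w 0.04124311340153079 9.912351965904236
```

View pics/c7.png

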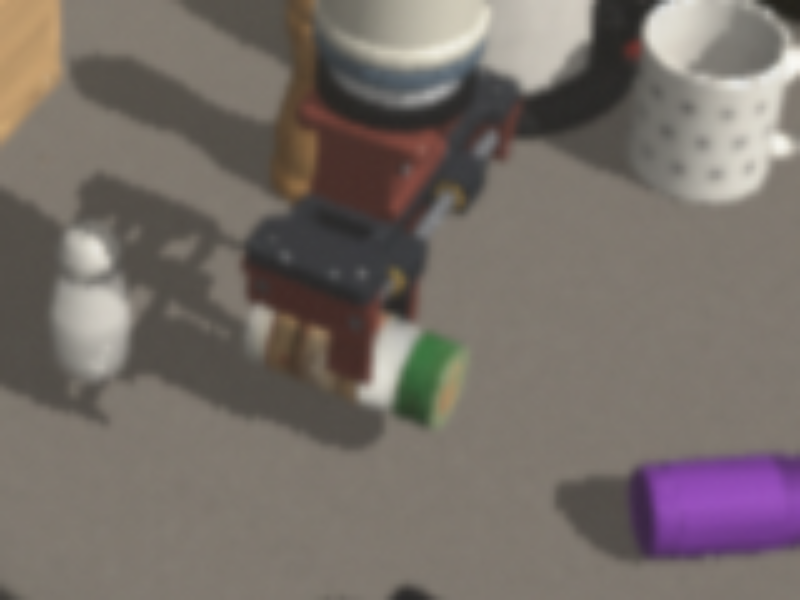

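The jar was lifted level without rotating: underside at (255,335), cap at (435,385). The body grip near the centre of mass is torsionally too stiff. I'll set it down and regrip on the cap with light force, so that gravity swings the underside down.

```bash
python3 -m handwheel '{"xyz":[[0,0,0.01],[0,0,0.01],[0,0,0.01],[0,0,0.003],[0,0,0],[0,0,0]],"spin":[0,0,0,0,0,0]}'
python3 -m handwheel '{"xyz":[[0,0,0],[0,0,0],[0,0,0],[0,0,0],[0,0,-0.04],[0,0,-0.04],[0,0,-0.04],[0,0,-0.03],[0.04,0,0],[0.04,0,0],[0.04,0,0],[0.04,0,0]],"spin":[0,0,0,0,0,0,0,0,0,0,0,0]}' 0.0878
python3 - <<'E'
from jar import *
o=jar()
if isinstance(o,tuple): todo((o[1]+o[2]*.037)*[1,1,0]+[0,0,.004])
E
```

```text
t: 11.3
ee_pos: [0.4881, -0.286, 0.0046]
ee_rot: [-0.0, 0.644, 0.765, -0.0]
force: [0.1, -0.2, -0.0]
gripper_width: 0.0415
grip_force: 10.1
t: 12.5
ee_pos: [0.4608, -0.1272, 0.1554]
ee_rot: [0.0, 0.644, 0.765, 0.0]
force: [0.1, 0.0, -0.2]
gripper_width: 0.0879
grip_force: 0.0
green 427.703125 257.703125 64 rect ((413.0, 256.0), (50.0, 36.0), 90.0) [1158]
under [ 0.5714 -0.2807  0.022 ] cap [ 0.4297 -0.2818  0.022 ] len 0.141705338324047 axis deg -179.56246980897586
green w [ 0.4965 -0.3228  0.022 ]
t 12.55 tcp [ 0.4604 -0.1223  0.156 ] z [ 0.001  0.003 -1.   ] yawy 10.0 tool shift mm [-157.9  -24.7  151.4] F [2.82 3.67 1.24] w 0.08770560792787203 0.0
```

```bash
python3 -m handwheel '{"xyz":[[-0.04,0,0],[-0.04,0,0],[-0.04,0,0],[-0.04,0,0],[-0.038,0,0],[0,0,0],[0,0,0]],"spin":[0,0,0,0,0,0,0]}'
python3 - <<'E'
from geo import *
todo([.4935,-.3180,.004])
E
```

```text
t: 13.25
ee_pos: [0.4946, -0.3241, 0.1546]
ee_rot: [-0.001, 0.645, 0.765, 0.0]
force: [-0.2, 0.8, -0.5]
gripper_width: 0.088
grip_force: 0.0
t 13.25 tcp [ 0.4946 -0.3241  0.1546] z [-0.001  0.001 -1.   ] yawy 9.74 tool shift mm [  6.    0.  150.6] F [-0.21  0.78 -0.5 ] w 0.08800175670531883 0.0
```

```bash
python3 -m handwheel '{"xyz":[[0.006,0,0.04],[0,0,0.04],[0,0,0.04],[0,0,0.02],[0,0,0.0105],[0,0,0]],"spin":[0,0,0,0,0,0]}'
python3 -m handwheel '{"xyz":[[0,0,0],[0,0,0],[0,0,0],[0,0,0],[0,0,0],[0,0,0],[0,0,0],[0,0,0],[0,0,0],[0,0,0]],"spin":[0,0,0,0,0,0,0,0,0,0]}' 0.02 4
python3 -m handwheel '{"xyz":[[0.0037,0,-0.0116],[0.0051,0,-0.011],[0.0065,0,-0.0102],[0.0078,0,-0.0093],[0,0,0]],"spin":[0,0,0,0,0]}'
cat > sc.py <<'E'
from geo import *
def sc():
    c=cam('scene'); hsv=cv2.cvtColor(c['frame'],cv2.COLOR_RGB2HSV)
    m=np.zeros((480,640),bool); m[240:360,340:440]=1
    g=m&(hsv[...,0]>45)&(hsv[...,0]<85)&(hsv[...,1]>70)
    v,u=np.nonzero(g); 
    if len(u)<5: print('green',len(u)); return c
    r=cv2.minAreaRect(np.c_[u,v].astype(np.float32)); print('green',len(u),u.mean(),v.mean(),r)
    s=monitor.observe(); p=s['ee_pos']+[0,0,.019]; print('grasp px',proj(c,p)); return c
E
python3 - <<'E'
from sc import *
c=sc(); todo([.4935,-.3180,.004])
cv2.imwrite('pics/c8.png',cv2.resize(c['frame'][240:360,320:480],(800,600))[:,:,::-1])
E
```

```text
t: 13.85
ee_pos: [0.4934, -0.3162, 0.0038]
ee_rot: [-0.001, 0.644, 0.765, 0.0]
force: [0.0, 0.8, 1.6]
gripper_width: 0.0877
grip_force: 0.0
t: 14.85
ee_pos: [0.4938, -0.3178, 0.0048]
ee_rot: [0.0, 0.644, 0.765, -0.0]
force: [-1.5, 0.0, 1.5]
gripper_width: 0.0407
grip_force: 3.9
t: 15.35
ee_pos: [0.491, -0.2944, 0.0495]
ee_rot: [0.002, 0.644, 0.765, 0.0]
force: [0.6, 0.4, 0.2]
gripper_width: 0.02
grip_force: 0.0
green 121 402.92561983471074 324.0082644628099 ((402.8389892578125, 324.1540832519531), (7.7794952392578125, 16.469356536865234), 24.443954467773438)
grasp px (np.float64(397.40586407128177), np.float64(309.584571243774))
t 15.4 tcp [ 0.4906 -0.2947  0.0484] z [ 0.002 -0.001 -1.   ] yawy 9.86 tool shift mm [-23.4  -1.2  44.4] F [0.04 0.29 0.13] w 0.020433185896461994 0.0
```

View pics/c8.png

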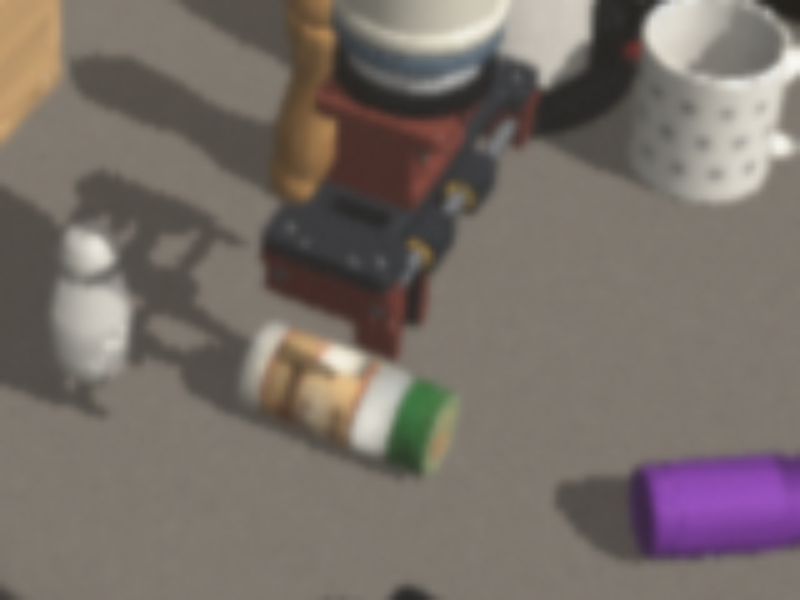

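Slipped again: the jar lies with its cap at (425,425) and underside at (260,360) in the crop. I'll retry on the cap with a firmer grip and a slow lift, then relax the grip so it pivots.

```bash
python3 -m handwheel '{"xyz":[[0,0,-0.03],[0,0,-0.04],[0,0,-0.04],[0.045,0,-0.02],[0.045,0,0],[0.045,0,0],[0.045,0,0],[0.02,0,0],[0,0,0]],"spin":[0,0,0,0,0,0,0,0,0]}' 0.0878
python3 - <<'E'
from jar import *
o=jar()
a=np.array([.170,-.985,0])
if isinstance(o,tuple): todo((o[1]+o[2]*.037)*[1,1,0]+[0,0,.004])
c=o[0] if isinstance(o,tuple) else o
cv2.imwrite('pics/c9.png',cv2.resize(c['frame'][215:305,350:470],(800,600))[:,:,::-1])
E
```

```text
t: 16.3
ee_pos: [0.4556, -0.0957, 0.1769]
ee_rot: [0.0, 0.643, 0.766, 0.0]
force: [0.3, -0.3, 0.0]
gripper_width: 0.0866
grip_force: 0.0
green 427.35820895522386 257.76119402985074 67 rect ((412.5, 258.5), (45.0, 35.0), 90.0) [705]
under [ 0.4297 -0.2804  0.022 ] cap [ 0.5571 -0.2794  0.022 ] len 0.12739545972531052 axis deg 0.4437397507570881
green w [ 0.4964 -0.3218  0.022 ]
t 16.35 tcp [ 0.4558 -0.0971  0.1767] z [ 0. -0. -1.] yawy 9.95 tool shift mm [-192.6   41.9  172.8] F [-0.6  -0.05 -0.56] w 0.08726512390550499 0.0
```

```bash
python3 -m handwheel '{"xyz":[[-0.045,0,0],[-0.045,0,0],[-0.045,0,0],[-0.045,0,0],[-0.04,0,0.03],[-0.003,0,0.04],[0,0,0.03],[0,0,0],[0,0,0]],"spin":[0,0,0,0,0,0,0,0,0]}'
python3 - <<'E'
from geo import *
todo([.4936,-.3185,.003])
E
```

```text
t: 17.25
ee_pos: [0.4933, -0.3184, 0.0766]
ee_rot: [-0.001, 0.644, 0.765, -0.0]
force: [-0.4, -0.7, -0.3]
gripper_width: 0.0879
grip_force: 0.0
t 17.25 tcp [ 0.4933 -0.3184  0.0766] z [-0.001  0.001 -1.   ] yawy 9.75 tool shift mm [-0.2  0.4 73.6] F [-0.43 -0.75 -0.26] w 0.08789529000273863 0.0
```

```bash
python3 -m handwheel '{"xyz":[[0,0,0.03],[0,0,0.03],[0,0,0.0135],[0,0,0],[0,0,0]],"spin":[0,0,0,0,0]}'
python3 -m handwheel '{"xyz":[[0,0,0],[0,0,0],[0,0,0],[0,0,0],[0,0,0],[0,0,0],[0,0,0],[0,0,0],[0,0,0]],"spin":[0,0,0,0,0,0,0,0,0]}' 0.02 15
python3 -c "
from sc import *
sc()"
python3 -m handwheel '{"xyz":[[0.0016,0,-0.0058],[0.0021,0,-0.0058],[0.0024,0,-0.0056],[0.0027,0,-0.0054],[0,0,0],[0,0,0]],"spin":[0,0,0,0,0,0]}'
python3 -c "
from sc import *
c=sc();save(c,'pics/s1.png')"
```

```text
t: 17.75
ee_pos: [0.4949, -0.3183, 0.0056]
ee_rot: [0.001, 0.644, 0.765, 0.0]
force: [-0.1, -0.4, -0.7]
gripper_width: 0.0877
grip_force: 0.0
t: 18.65
ee_pos: [0.4938, -0.3176, 0.0032]
ee_rot: [-0.0, 0.644, 0.765, -0.0]
force: [-0.7, -0.4, 0.3]
gripper_width: 0.0417
grip_force: 14.2
green 13 404.7692307692308 325.0 ((405.23980712890625, 325.83831787109375), (5.182541370391846, 17.010929107666016), 37.5685920715332)
grasp px (np.float64(404.3554773746488), np.float64(325.7656330881438))
t: 19.3
ee_pos: [0.4925, -0.3089, 0.0262]
ee_rot: [0.0, 0.644, 0.765, 0.0]
force: [-0.6, -0.6, -2.3]
gripper_width: 0.0417
grip_force: 14.0
green 14 403.0 315.7142857142857 ((401.60009765625, 316.800048828125), (4.4721360206604, 16.994115829467773), 26.56505012512207)
grasp px (np.float64(401.820503091729), np.float64(318.1764733793436))
```

```bash
cat > tilt.py <<'E'
from sc import *
def tilt(d=.089,c=None):
    c=c or cam('scene'); f=c['frame']; hsv=cv2.cvtColor(f,cv2.COLOR_RGB2HSV).astype(int)
    s=monitor.observe(); g=s['ee_pos']+[0,0,.019]; a=np.array([.170,-.985,0]); up=np.array([0,0,1.])
    lab=(hsv[...,0]>8)&(hsv[...,0]<25)&(hsv[...,1]>70)&(hsv[...,2]>110); wh=(hsv[...,1]<45)&(hsv[...,2]>150)
    gr=(hsv[...,0]>45)&(hsv[...,0]<85)&(hsv[...,1]>70)
    m=lab|wh|gr; print('th: inside fraction of predicted axis band, label-frac')
    for th in range(0,105,15):
        t=np.radians(th); ax=a*np.cos(t)+up*np.sin(t); n=up*np.cos(t)-a*np.sin(t)
        b=np.cross(ax,n)
        pts=[g+ax*(e-d)+b*w+n*q for e in np.arange(.006,.06,.006) for w in(-.012,0,.012) for q in (0,)]
        # push points to the camera-facing surface roughly
        o=ray(c,0,0)[0]; r=[]
        for p in pts:
            v=o-p; v-=ax*(v@ax); p=p+v/np.linalg.norm(v)*.012; u,w=proj(c,p); r.append(m[int(round(w)),int(round(u))])
        print(th,round(np.mean(r),2),[round(x) for x in proj(c,g-ax*d)])
    return c
E
python3 - <<'E'
from tilt import *
c=tilt(); hsv=cv2.cvtColor(c['frame'],cv2.COLOR_RGB2HSV).astype(int)
for v in range(296,336,2): print(v,''.join('G' if (45<h<85 and s>70) else 'L' if (8<h<25 and s>70 and q>110) else 'W' if (s<45 and q>150) else 'r' if ((h<8 or h>170) and s>80) else 'd' if q<65 else '.' for h,s,q in hsv[v,362:420]))
E
```

```text
th: inside fraction of predicted axis band, label-frac
0 0.37 [370, 306]
15 0.22 [371, 313]
30 0.19 [374, 320]
45 0.11 [378, 326]
60 0.0 [384, 333]
75 0.0 [391, 338]
90 0.0 [399, 342]
296 .................dd....dddddddddd.ddddddd..ddddddd........
298 .........WWWW...ddddddd...dddd.ddddddddddddddddd..........
300 .......WWWW.LLL.rdddddddddddddddddddd..ddd.d..ddddd.......
302 ......WWWW.LLLLL.rrrrrdddddddddd.........ddd.L..dd........
304 ......WWW.LLLLLL.rdd.rrrrrddddddddddddd.ddd...............
306 .....WWW.L.......rrrrrrrrrrrrrrrddddddddd.....ddr.........
308 .....WW.L............rrrrrrrrrrrrrrrrddd.rr.ddddr.........
310 ................LLLLLLLL...rrrrrrrrrrrrrrr.GG.............
312 ...................LLLLLLLL.....rrrrr...r..GG.............
314 ....................LL.LLL.WWWWW.rrrrrrrr.................
316 ...................LL...L.WWWWWW.rrrrrrr....L.............
318 ..........................WWWWW..rrrrrrr....L.............
320 ..........................WWWWW..rrrrrrr..LLL.............
322 .............................WW...dd..r.LLLL..............
324 ..................................dGGdd...................
326 ..........................................................
328 ..........................................................
330 ..........................................................
332 ..........................................................
334 ..........................................................
```

The jar is held level in the air at 14 N. I'll relax the grip in steps until it swings down onto its heel.

```bash
cat > map.py <<'E'
from sc import *
def mp():
    c=cam('scene'); hsv=cv2.cvtColor(c['frame'],cv2.COLOR_RGB2HSV).astype(int)
    for v in range(280,350,3): print(v,''.join('G' if (45<h<85 and s>70) else 'L' if (8<h<25 and s>70 and q>110) else 'W' if (s<45 and q>150) else 'r' if ((h<8 or h>170) and s>80) else 'd' if q<65 else '.' for h,s,q in hsv[v,358:424:2]))
    todo([.4936,-.3185,.003]); return c
if __name__=='__main__': mp()
E
Z='{"xyz":[[0,0,0],[0,0,0],[0,0,0]],"spin":[0,0,0]}'
python3 -m handwheel '{"xyz":[[0,0,0],[0,0,0],[0,0,0]],"spin":[0,0,0]}' 0.02 8 | tail -1; python3 map.py
python3 -m handwheel '{"xyz":[[0,0,0],[0,0,0],[0,0,0]],"spin":[0,0,0]}' 0.02 6 | tail -1; python3 map.py
```

```text
grip_force: 0.0
280 ...........LLLLLL.rrrrrrrrrrr.d..
283 .................rrrrrrrrrrr.dd.d
286 ................d.rrrrrrrrr..L.dd
289 ...............ddddd..rrrr.d.....
292 ............dddddddddddd.dd......
295 ...........d..ddddddddd.dd.d.....
298 ..........dddd.dd.dddddd.L.d.....
301 ..........rrddddddd.d..d..L......
304 ........W..d.rrrdddddd.d.........
307 .......WW.L.rrrrrrrddddrdr.......
310 .......WWLLLLL..rrrrr.rrdr.......
313 ......WWLL..LL.WW..rr.rr.........
316 .......LLL.LLLLLLLWrrrr..........
319 .......LLL.LLLLLLWWW..r.GG.......
322 ...........L.LLLLWWWWGGGG........
325 .............L.LWWWW.GGGG........
328 .................WWWGGGG.L.......
331 ....................GGGGL........
334 .................................
337 .................................
340 .................................
343 .................................
346 .................................
349 .................................
t 19.75 tcp [ 0.4924 -0.309   0.0261] z [ 0. -0. -1.] yawy 9.81 tool shift mm [-9.5 -0.5 23.1] F [-0.71 -0.61  0.42] w 0.02023139568912818 0.0
grip_force: 0.0
280 .........
[... 338 characters left out ...]
..WW.L.rrrrrrrddddrd........
310 .......W.LLLLL..rrrrrrrrdr.......
313 ......WWLL..LL.WW..rr.rrd........
316 .......LLL.LLLLLLLWrrrr..........
319 .......LLL.LLLLLLWWW..r.GG.......
322 ...........L..LLLWWWWGGGG........
325 .............L.LWWWW.GGGG........
328 .................WWWGGGG.L.......
331 ....................GGGGL........
334 .................................
337 .................................
340 .................................
343 .................................
346 .................................
349 .................................
t 20.1 tcp [ 0.4924 -0.3089  0.026 ] z [ 0. -0. -1.] yawy 9.81 tool shift mm [-9.6 -0.4 23. ] F [0.04 0.43 0.18] w 0.019836692516821505 0.0
```

It dropped to the worktop on relaxing. I'll relocate it and grip only the cap's end, so the contact is short and turns easily, at a moderate force. Then I swing it slowly about its heel.

```bash
python3 -m handwheel '{"xyz":[[0,0,-0.03],[0,0,-0.04],[0,0,-0.04],[0.045,0,-0.03],[0.045,0,0],[0.045,0,0],[0.045,0,0],[0.045,0,0],[0.045,0,0],[0.03,0,0],[0,0,0]],"spin":[0,0,0,0,0,0,0,0,0,0,0]}' 0.0878
python3 - <<'E'
from jar import *
o=jar()
if isinstance(o,tuple): todo((o[1]+o[2]*.053)*[1,1,0]+[0,0,.003])
E
```

```text
t: 21.2
ee_pos: [0.4414, -0.0137, 0.1642]
ee_rot: [0.0, 0.642, 0.766, 0.001]
force: [0.8, -0.5, -0.1]
gripper_width: 0.0878
grip_force: 0.0
green 427.3235294117647 257.7647058823529 68 rect ((412.54052734375, 260.24322509765625), (14.467110633850098, 35.83898162841797), 80.53767395019531) [478]
under [ 0.4784 -0.2303  0.022 ] cap [ 0.4979 -0.3299  0.022 ] len 0.10143244937238781 axis deg -78.89452664601495
green w [ 0.4963 -0.3217  0.022 ]
t 21.25 tcp [ 0.4417 -0.0154  0.1641] z [ 0.001 -0.    -1.   ] yawy 10.01 tool shift mm [-321.6    0.5  161.2] F [ 0.17 -0.13  0.3 ] w 0.08762882066848318 0.0
```

```bash
python3 -m handwheel '{"xyz":[[-0.046,0,0],[-0.046,0,0],[-0.046,0,0],[-0.046,0,0],[-0.046,0,0],[-0.046,0,0.02],[-0.043,0,0.03],[0,0,0.03],[0,0,0.03],[0,0,0],[0,0,0]],"spin":[0,0,0,0,0,0,0,0,0,0,0]}'
python3 - <<'E'
from geo import *
todo([.498,-.3315,.003])
r=np.hypot(101,22);p=np.arctan2(22,101)+np.radians(3.75*np.arange(25)); print(np.c_[-np.diff(r*np.cos(p)),-np.diff(r*np.sin(p))].round(1).tolist())
E
```

```text
t: 22.35
ee_pos: [0.4951, -0.3297, 0.055]
ee_rot: [-0.001, 0.644, 0.765, -0.0]
force: [-0.1, 0.4, 0.7]
gripper_width: 0.0875
grip_force: 0.0
t 22.35 tcp [ 0.4951 -0.3297  0.055 ] z [-0.001  0.001 -1.   ] yawy 9.75 tool shift mm [-2.3  2.6 52. ] F [-0.08  0.37  0.66] w 0.08749185195915905 0.0
[[1.7, -6.6], [2.1, -6.4], [2.5, -6.3], [2.9, -6.1], [3.3, -5.9], [3.7, -5.7], [4.0, -5.4], [4.4, -5.2], [4.7, -4.9], [5.0, -4.5], [5.3, -4.2], [5.6, -3.8], [5.8, -3.5], [6.0, -3.1], [6.2, -2.7], [6.4, -2.3], [6.5, -1.8], [6.6, -1.4], [6.7, -1.0], [6.7, -0.5], [6.8, -0.1], [6.8, 0.3], [6.7, 0.8], [6.7, 1.2]]
```

```bash
python3 -m handwheel '{"xyz":[[-0.001,0.0026,0.02],[0,0,0.02],[0,0,0.012],[0,0,0],[0,0,0]],"spin":[0,0,0,0,0]}' | head -2
python3 -m handwheel '{"xyz":[[0,0,0],[0,0,0],[0,0,0],[0,0,0],[0,0,0],[0,0,0],[0,0,0],[0,0,0]],"spin":[0,0,0,0,0,0,0,0]}' 0.02 9
python3 -m handwheel '{"xyz":[[0.0017,0,-0.0066],[0.0021,0,-0.0064],[0.0025,0,-0.0063],[0.0029,0,-0.0061],[0,0,0]],"spin":[0,0,0,0,0]}'
python3 map.py
```

```text
t: 22.85
ee_pos: [0.4991, -0.3299, 0.0048]
t: 23.65
ee_pos: [0.4981, -0.3299, 0.0037]
ee_rot: [0.0, 0.644, 0.765, -0.001]
force: [-4.0, -2.3, 4.9]
gripper_width: 0.0407
grip_force: 9.3
t: 24.15
ee_pos: [0.4977, -0.3202, 0.03]
ee_rot: [0.001, 0.644, 0.765, 0.0]
force: [0.7, 0.1, -0.6]
gripper_width: 0.0394
grip_force: 8.2
280 ...........LLLLLL...rrrrrrrr.rrrd
283 ....................rrrrrrrrrrr..
286 .....................rrrrrrrrrd..
289 .................ddddddd.rrrr....
292 ...............ddddddddddd..d....
295 .............d..dddddddddd.dd....
298 .............ddd..dddddddddddd...
301 .............rrdddddd..d.dd..d...
304 ........LLL..rdrrrrdddddd........
307 ......W.LLLL...rrrrrrrddd.rdd....
310 ......W....LLLLL..rrrrrrrr.d.....
313 ...........LLLLLWWW..rrr.r.......
316 ................WWW.GrrrrL.......
319 .............LL.WWW.drrrrL.......
322 ................WWW.Gdd..........
325 .................................
328 .................................
331 .................................
334 .................................
337 .................................
340 .................................
343 .................................
346 .................................
349 .................................
t 24.2 tcp [ 0.4975 -0.3204  0.0294] z [ 0.001 -0.001 -1.   ] yawy 9.84 tool shift mm [ 2.6 -3.6 26.4] F [ 0.69 -0.59 -0.21] w 0.039735269950007694 8.22184905409813
```

The heel stays down while the cap rises, so it is pivoting. I continue in small stages.

```bash
python3 -m handwheel '{"xyz":[[0.0033,0,-0.0059],[0.0037,0,-0.0057],[0.004,0,-0.0054],[0.0044,0,-0.0052],[0,0,0]],"spin":[0,0,0,0,0]}' | tail -2
python3 map.py
```

```text
gripper_width: 0.0218
grip_force: 0.0
280 ...........LLL.ddddddd.rrrdd.....
283 ............dddddddddddddddd.....
286 ...........d.dddddddddd.ddddd....
289 ..........dddd.ddddddddd.L.d.....
292 ..........rrrddddd..d..d..L......
295 ...........drrrrdddddd...d.......
298 ............rrrrrrrrdddrdd.......
301 ...............rrrrrr.rrdr.......
304 ...................rrrrrd........
307 .......WW.LLLL.....rrrrr.........
310 .......WWLLLLLWWWW...rr..........
313 .......WLLL.LLL...LWWW...........
316 .......WLLLLLLLLLL.WWW.GGG.......
319 ........LL.LLLLLLLWWWWGGGG.......
322 ..............LLLWWWW.GGGG.......
325 ................LWWWWGGGG.L......
328 ..................WW.GGGGL.......
331 ......................dG.........
334 .................................
337 .................................
340 .................................
343 .................................
346 .................................
349 .................................
t 24.75 tcp [ 0.4948 -0.3051  0.0517] z [ 0.001 -0.001 -1.   ] yawy 9.84 tool shift mm [-12.9  -3.5  48.7] F [-0.61 -0.55  1.13] w 0.02056708287123066 0.0
```

Slipped off the cap end. New approach: hold the jar firmly at mid-body, and press the lower part of its underside against the fixed chest's right top edge, which pushes it upright in the grip. First I relocate it.

```bash
python3 -m handwheel '{"xyz":[[0,0,-0.03],[0,0,-0.04],[0.045,0,-0.04],[0.045,0,0],[0.045,0,0],[0.045,0,0],[0.045,0,0],[0.045,0,0],[0.03,0,0],[0,0,0]],"spin":[0,0,0,0,0,0,0,0,0,0]}' 0.0878 | head -2
python3 - <<'E'
from jar import *
o=jar()
if isinstance(o,tuple): todo((o[1]+o[2]*.007)*[1,1,0]+[0,0,.003])
E
```

```text
t: 25.75
ee_pos: [0.4441, -0.0142, 0.1543]
green 426.9710144927536 255.7826086956522 69 rect ((412.4411926269531, 259.2647705078125), (14.794672966003418, 36.1378059387207), 75.96376037597656) [481]
under [ 0.4771 -0.2305  0.022 ] cap [ 0.5047 -0.3292  0.022 ] len 0.10246729771267182 axis deg -74.34471393526165
green w [ 0.5019 -0.3207  0.022 ]
t 25.8 tcp [ 0.4444 -0.0159  0.1541] z [ 0.001 -0.    -1.   ] yawy 10.0 tool shift mm [-274.9    0.6  151.2] F [ 0.19 -0.77 -0.88] w 0.08773620319045485 0.0
```

```bash
python3 -m handwheel '{"xyz":[[-0.046,0,0],[-0.046,0,0],[-0.046,0,0],[-0.046,0,0],[-0.046,0,0],[-0.045,0,0.03],[0,0,0.03],[0,0,0.03],[0,0,0],[0,0,0]],"spin":[0,0,0,0,0,0,-5.9,0,0,0]}' |head -2
python3 -c "
from geo import *
todo([.4928,-.2868,.003])"
```

```text
t: 26.8
ee_pos: [0.4901, -0.2856, 0.0661]
t 26.8 tcp [ 0.4901 -0.2856  0.0661] z [-0.001  0.001 -1.   ] yawy 15.63 tool shift mm [-1.9  2.3 63.1] F [-0.27  0.14  0.54] w 0.08780504489972815 0.0
```

```bash
python3 -m handwheel '{"xyz":[[-0.0019,0.0023,0.03],[0,0,0.023],[0,0,0.01],[0,0,0],[0,0,0]],"spin":[0,0,0,0,0]}' | head -2
python3 -m handwheel '{"xyz":[[0,0,0],[0,0,0],[0,0,0],[0,0,0],[0,0,0],[0,0,0],[0,0,0],[0,0,0]],"spin":[0,0,0,0,0,0,0,0]}' 0.02 15 
python3 -m handwheel '{"xyz":[[0,0,-0.007],[0,0,-0.015],[0,0,-0.02],[0,0,-0.02],[0,0,-0.02],[0,0,-0.016],[0,0,-0.007],[0,0,0],[0,0,0]],"spin":[0,0,0,0,2.8,2.9,0,0,0]}'
python3 - <<'E'
from geo import *
P=W(-.02,-.142,.111); a=-ey
print('P',P); todo(P+a*(.060+.015)+np.array([0,0,.016-.019]))
s=monitor.observe();print(s['qpos'].round(2))
c=cam('scene'); save(c,'pics/s2.png')
E
```

```text
t: 27.3
ee_pos: [0.4945, -0.2866, 0.0053]
t: 28.1
ee_pos: [0.4934, -0.2859, 0.0031]
ee_rot: [-0.0, 0.604, 0.797, -0.0]
force: [-0.6, -0.1, -0.5]
gripper_width: 0.0426
grip_force: 14.0
t: 29.0
ee_pos: [0.4933, -0.2858, 0.1078]
ee_rot: [-0.0, 0.642, 0.766, -0.0]
force: [0.4, -0.9, -1.2]
gripper_width: 0.0424
grip_force: 13.9
P [0.53047067 0.00645737 0.111     ]
t 29.0 tcp [ 0.4933 -0.2858  0.1078] z [-0.001  0.    -1.   ] yawy 10.07 tool shift mm [ 2.062e+02  8.760e+01 -2.000e-01] F [ 0.38 -0.91 -1.18] w 0.042355094970996425 13.887675530277193
[-0.58  0.01  1.47 -0.    1.66 -0.76]
```

```bash
python3 -m handwheel '{"xyz":[[0.02,0.02,0],[0.035,0.02,0],[0.04,0,0],[0.04,0,0],[0.04,0,0],[0.02,0.015,0],[0,0.02,0],[0,0.0126,0],[0,0,0],[0,0,0]],"spin":[0,0,0,0,0,0,0,0,0,0]}'
python3 - <<'E'
from geo import *
P=W(-.02,-.142,.111); a=-ey
todo(P+a*(.060)+np.array([0,0,.016-.019]))
d=60;q=16;t=np.radians(np.arange(0,91,7.5))
s=d*np.cos(t)-q*np.sin(t);h=q*np.cos(t)+d*np.sin(t); print(np.c_[-np.diff(s),-np.diff(h)].round(1).tolist())
E
```

```text
t: 30.05
ee_pos: [0.5452, -0.0785, 0.107]
ee_rot: [-0.001, 0.642, 0.766, -0.001]
force: [-0.1, -0.0, -1.9]
gripper_width: 0.0425
grip_force: 13.9
t 30.05 tcp [ 0.5452 -0.0785  0.107 ] z [-0.002  0.    -1.   ] yawy 10.04 tool shift mm [26.3  0.3 -1. ] F [-0.07 -0.03 -1.9 ] w 0.04246788073958887 13.890274346340448
[[2.6, -7.7], [3.6, -7.3], [4.5, -6.8], [5.3, -6.1], [6.1, -5.4], [6.7, -4.5], [7.3, -3.6], [7.7, -2.6], [8.0, -1.6], [8.1, -0.5], [8.1, 0.5], [8.0, 1.6]]
```

```bash
python3 -m handwheel '{"xyz":[[0.008,0,-0.001],[0.008,0,0],[0.004,0,0],[0,0,0]],"spin":[0,0,0,0]}' | sed -n '2p;4p'
python3 -m handwheel '{"xyz":[[0.003,0,0],[0.003,0,0],[0,0,0]],"spin":[0,0,0]}' | sed -n '2p;4p'
python3 -m handwheel '{"xyz":[[0.003,0,-0.001],[0,0,0]],"spin":[0,0]}' | sed -n '2p;4,5p'
```

```text
ee_pos: [0.5422, -0.0583, 0.1095]
force: [-1.2, -0.5, -0.5]
ee_pos: [0.5418, -0.055, 0.1103]
force: [-0.2, -6.6, 0.7]
ee_pos: [0.5418, -0.0538, 0.1122]
force: [0.8, -11.9, 2.7]
gripper_width: 0.0426
```

```bash
python3 -m handwheel '{"xyz":[[0.0026,0,-0.0077],[0.0036,0,-0.0073],[0.0045,0,-0.0068],[0,0,0]],"spin":[0,0,0,0]}' | sed -n '2p;4,6p'
python3 - <<'E'
from geo import *
c=cam('scene'); save(c,'pics/s3.png'); hsv=cv2.cvtColor(c['frame'],cv2.COLOR_RGB2HSV).astype(int)
s=monitor.observe(); print(proj(c,s['ee_pos']+[0,0,.019]))
for v in range(205,270,2): print(v,''.join('G' if (45<h<85 and s>70) else 'L' if (8<h<25 and s>70 and q>110) else 'W' if (s<45 and q>150) else 'r' if ((h<8 or h>170) and s>80) else 'd' if q<65 else '.' for h,s,q in hsv[v,300:400:2]))
E
```

```text
ee_pos: [0.5394, -0.039, 0.1335]
force: [0.5, -2.7, 1.8]
gripper_width: 0.0397
grip_force: 14.3
(np.float64(332.2909755993834), np.float64(234.45223371950974))
205 .......ddddddddd..r...WW...........LLLLLLLLLLL....
207 ...d...dddddddd...d..WW.............LLLLLLLLLL....
209 ...ddd.ddddd.dd..dddr.................LLLLLLL.....
211 ...rddddd..d.dd..dddr.......................GW....
213 ...rrrrddddddd..L.ddr..............G..L..GGGGW....
215 L....rr.rrddd...L.ddr..............G.G....GGGW....
217 LLL.rrrrrrrrrr...dddr..............GGG......GW....
219 LLLL..rrrrrrrrrr.dddr...............GGG.....G.....
221 LLLLLLLL..rr.rrr.dddr..................G....L.....
223 LLLLLLLLLLL.rrrr.dddr.............................
225 LLLLLLLLLLLL.rrr.dddr.............................
227 LLLLLLLLLLLL..rr.....G.....................WW.....
229 LLLLLLL.LLLL.r.rWW.GGG.....................WWL....
231 LLLLLLL.LLLL.r.rWW.GG..L.................LLLLLL...
233 LLLLLL.....L.rrr.WGGG.LL................LLLLLLLL..
235 LLLLLL........rr.WGGG.LLL...............LLLLLLLL..
237 LLLLLL.........LWWGGG.LLL...............LLLLLLLL..
239 L
[... 174 characters left out ...]
..LLLL........................LLLLLLLL..
247 LLLLLLLL...LLLLL.........................LLLLLL...
249 ...LLLLL...LLLLL..........................LLLLL...
251 .....LLL...LLLLL..........................LLLL....
253 ...LLLLLL..LLLLL..........................LLLL.d..
255 .....LLLL.LLLLLL..........................LLLL.ddd
257 ...L.LLLLLLLLLLL.........................LLLLLL.dd
259 ...LLLLLLLLLLLL..........................LLLLLL..d
261 L..LLLLLLLLLLL...........................LLLLLL...
263 LLLLLLLLLLLLL...........................LLLLLLL...
265 LLLLLLLLLLLL............................LLLLLLLL..
267 LLLLLLLLLLL.............................LLLLLLLL..
269 LLLLLLLLLL..............................LLLLLLL...
```

```bash
cat > fit.py <<'E'
from geo import *
def fit(c=None,x=(310,370),y=(215,260)):
    c=c or cam('scene'); hsv=cv2.cvtColor(c['frame'],cv2.COLOR_RGB2HSV).astype(int)
    m=np.zeros((480,640),bool); m[y[0]:y[1],x[0]:x[1]]=1
    g=m&(hsv[...,0]>40)&(hsv[...,0]<90)&(hsv[...,1]>60); v,u=np.nonzero(g); print('green',len(u),u.mean(),v.mean(),cv2.minAreaRect(np.c_[u,v].astype(np.float32)))
    G=monitor.observe()['ee_pos']+[0,0,.019]; 
    for th in (0,15,30,45,60,90):
        t=np.radians(th); ax=-ey*np.cos(t)+np.array([0,0,np.sin(t)]); print(th,[np.round(proj(c,G+ax*(.098-d)),0).tolist() for d in(.055,.065,.075,.085)])
if __name__=='__main__': fit()
E
python3 fit.py
```

```text
green 101 339.980198019802 234.16831683168317 ((350.25, 225.25), (13.435029029846191, 39.59797668457031), 45.0)
0 [[346.0, 239.0], [343.0, 238.0], [340.0, 237.0], [337.0, 236.0]]
15 [[346.0, 236.0], [343.0, 236.0], [340.0, 235.0], [336.0, 235.0]]
30 [[344.0, 232.0], [342.0, 233.0], [339.0, 233.0], [336.0, 234.0]]
45 [[342.0, 229.0], [340.0, 230.0], [338.0, 232.0], [335.0, 233.0]]
60 [[339.0, 226.0], [338.0, 228.0], [336.0, 230.0], [334.0, 232.0]]
90 [[332.0, 222.0], [332.0, 225.0], [332.0, 228.0], [332.0, 231.0]]
```

```bash
python3 -c "
import cv2
c=cv2.imread('pics/s3.png'); cv2.imwrite('pics/c10.png',cv2.resize(c[185:275,290:410],(800,600),interpolation=cv2.INTER_CUBIC))"
```

```text
(no output)
```

View pics/c10.png

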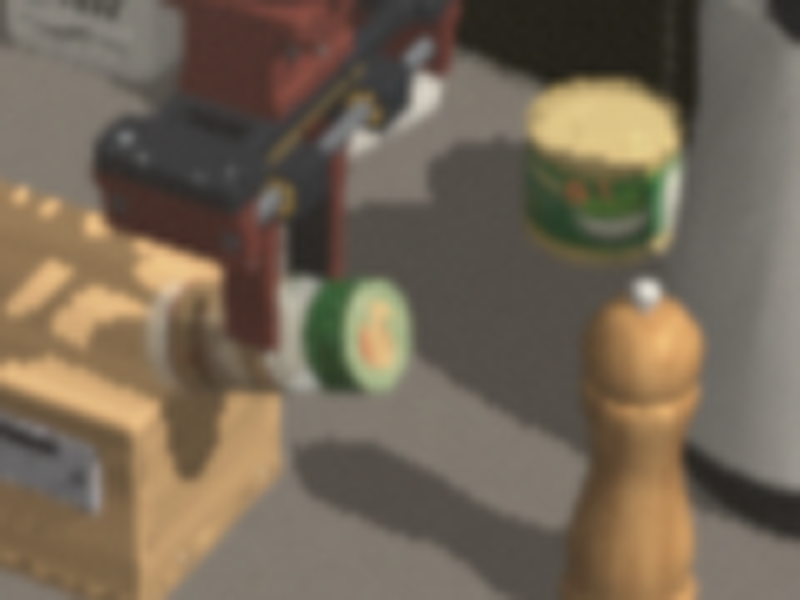

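The jar is tilted about 15–20° in the grip: underside at (165,340), cap at (360,335). Its heel has ridden over the chest's right edge.

A better lever is to carry it over to the chest's left side and rest the cap end on the left top edge. Lowering the hand there forces the cap up and the underside down.

```bash
python3 -m handwheel '{"xyz":[[0,0,-0.02],[0,0,-0.03],[0,0,-0.025],[0.02,0,0],[0.035,0,0],[0.04,0,0],[0.04,0,0],[0.04,0,0],[0.04,0,0],[0.04,0,0],[0.04,0,0],[0.035,0,0]],"spin":[0,0,0,0,0,0,0,0,0,0,0,0]}' | sed -n '1,2p;4,6p'
python3 -m handwheel '{"xyz":[[0.025,0,0],[0.01,0,0],[0,0,0],[0,0,0]],"spin":[0,0,0,0]}' | sed -n '1,2p;4,6p'
python3 - <<'E'
from geo import *
P=W(0,.142,.111); print(P)
todo(P+ey*.030+np.array([0,0,.022-.019+.01]))
c=cam('scene');save(c,'pics/s4.png'); G=monitor.observe()['ee_pos']+[0,0,.019]; print(proj(c,G))
hsv=cv2.cvtColor(c['frame'],cv2.COLOR_RGB2HSV).astype(int)
v0=int(proj(c,G)[1]);u0=int(proj(c,G)[0])
for v in range(v0-24,v0+30,2): print(v,''.join('G' if (45<h<85 and s>70) else 'L' if (8<h<25 and s>70 and q>110) else 'W' if (s<45 and q>150) else 'r' if ((h<8 or h>170) and s>80) else 'd' if q<65 else '.' for h,s,q in hsv[v,u0-40:u0+40]))
E
```

```text
t: 32.65
ee_pos: [0.4801, 0.2878, 0.2058]
force: [0.6, -0.3, -0.8]
gripper_width: 0.0402
grip_force: 14.1
t: 33.05
ee_pos: [0.4756, 0.3191, 0.2065]
force: [-1.0, -0.4, -1.3]
gripper_width: 0.0399
grip_force: 14.1
[0.50085161 0.28961583 0.111     ]
t 33.05 tcp [0.4756 0.3191 0.2065] z [-0.001 -0.001 -1.   ] yawy 10.0 tool shift mm [-3.4 19.8 82.5] F [-0.97 -0.36 -1.34] w 0.03986859881767345 14.148101391037926
(np.float64(223.81205464636867), np.float64(176.5195185149459))
152 WWWWWWWW...rrrddddddddddd...dd.LLL..ddddd.rrrrrrr.d....d.......LLWWW....LLLLLLL.
154 WWWWWWWWW...rrrrrrrr.dd..rrr......L.dd...ddddrrrr.d....dd..ddd.LL........LLLLLL.
156 WWWWWWWWW...rrrrrrrrrrrrrrrr..........WWW.ddddrrr.dddddddddddd.LL.dd....LLLLLLL.
158 WWWWWWWWWW...rrrrrrrrrrr.rrrr..rrr..WWWWW.ddddrrr.dddddddddddd.LL.......LLLLLLL.
160 WWWWWWWWWWWWWWW....rrrrr..rrrrrrrrrr.WWWW.ddddrrr..ddddddddddd.....ddd.LLLLLLL..
162 WWWWWWWWWWWWWWWWWWWWW.....rrrrrrrrrr.WWWW..dddrrr.ddd..dd.....dddddddd..WWWWWWWW
164 WWWWWWWWWWWWWWWWWWWWWWWWWWWWW.rrrrrr.WWWWW.ddddrrrddddddddddddddddddddd.........
166 WWWWWWWWWWWWWWWWWWWWWWWWW
[... 970 characters left out ...]
ddddddddd...........
190 WWWW...............................................dddddddddddddddd.............
192 ........................................................dddddddd................
194 ................................................................................
196 ................................................................................
198 ................................................................................
200 ....................................................................LLLLLLL.....
202 ....rrrrrrrrrrrr..................................................LLLLLLLLLLLLLL
204 .rrrrrrrrrrrrrrrrrr.............................................LLLLLLLLLLLLLLLL
```

```bash
python3 -m handwheel '{"xyz":[[0.0015,0.015,0.02],[0,0,0.035],[0,0,0.03],[0,0,0.013],[0,0,0],[0,0,0]],"spin":[0,0,0,0,0,0]}' | sed -n '1,2p;4,6p'
python3 -m handwheel '{"xyz":[[0.001,0,0.005],[0.0005,0,0.004],[0,0,0.004],[0,0,0]],"spin":[0,0,0,0]}' | sed -n '1,2p;4,6p'
python3 - <<'E'
from geo import *
P=W(0,.142,.111)
todo(P+ey*.036+np.array([0,0,-.015]))
c=cam('scene');save(c,'pics/s5.png'); G=monitor.observe()['ee_pos']+[0,0,.019]; print(proj(c,G))
hsv=cv2.cvtColor(c['frame'],cv2.COLOR_RGB2HSV).astype(int)
v0=int(proj(c,G)[1]);u0=int(proj(c,G)[0])
for v in range(v0-20,v0+30,2): print(v,''.join('G' if (45<h<85 and s>70) else 'L' if (8<h<25 and s>70 and q>110) else 'W' if (s<45 and q>150) else 'r' if ((h<8 or h>170) and s>80) else 'd' if q<65 else '.' for h,s,q in hsv[v,u0-40:u0+40]))
E
```

```text
t: 33.7
ee_pos: [0.4906, 0.3233, 0.1101]
force: [1.1, 0.3, -1.8]
gripper_width: 0.0398
grip_force: 14.2
t: 34.1
ee_pos: [0.4901, 0.3292, 0.0982]
force: [-1.7, 10.1, 4.2]
gripper_width: 0.0399
grip_force: 15.6
t 34.1 tcp [0.4901 0.3292 0.0982] z [ 0.003  0.008 -1.   ] yawy 10.15 tool shift mm [-4.9  3.7  2.2] F [-1.66 10.09  4.18] w 0.039911372829032864 15.564509904943407
(np.float64(229.39195179633202), np.float64(204.16851308126684))
184 WWWWWWWWW...rrrrrdddddddddd..d....L..ddddddddrrr.ddddddddddddddddd..............
186 WWWWWW.......rrrrrrrrrrdd.rrr........d..dddddrrr.ddddddddddddddddd..............
188 WW...........rrrrrrrrrrrrrrrr............ddddrrrrdddddddddddddd.................
190 .................rrrrrrrr..rrrrrrrrr......ddddrrrdddddddddddd...................
192 .......................rrrrrrrrrrrrrr.....ddddrrr.dddddddd......................
194 ............................r.rrrrrrr.....dddd.L................................
196 ...............................rrrrrr......d....................................
198 ................................rrrrr..W...G.....LLL...W......
[... 763 characters left out ...]
LLLLLLLLLLLLLLLLLLLL
218 LLLLLLLLLLLLLLL.........................LLLLLLLLLLLLLLLLLLLLLLLLLLLLLLLLLLLLLLLL
220 LLLLLLLLLLLLLL.........................LLLLLLLLLLLLLLLLLLLLLLLWWWWWWW.LLLLLLLLLL
222 LLLLLLLLLLLLLLL...........................LLLLLLLLLLLLLLLLL.WWWWWWWWWWWWWWW.LLLL
224 LLLLLLLLLLLLLLL................................LLLLLLLLLLLL.WWWWWWWWWWWWWWW.LLLL
226 ........LLLLLLLL....................................LLLLLLL.WWWWWWWWWWWWW.LLLLLL
228 .WWWWW..LLLLLL...........................................WWWWWWWWW.LL...LLLLLLLL
230 .WWWWWW.LLLL....W..........................LLL.........WWWWWWWWWW.LLLLLLLLLLLLLL
232 ...W....LLLL..WWW..........................LLLLLLL.....WWWWWWW..L...LLLLLLLLLLLL
```

```bash
python3 -m handwheel '{"xyz":[[0,0,-0.012],[0,0.015,0],[0.003,0,0.01],[0,0,0.004],[0,0,0]],"spin":[0,0,0,0,0]}' | sed -n '1,2p;4,6p'
python3 -m handwheel '{"xyz":[[0.001,0,0.004],[0,0,0.004],[0,0,0.004],[0,0,0.004],[0,0,0]],"spin":[0,0,0,0,0]}' | sed -n '1,2p;4,6p'
cat > m2.py <<'E'
from geo import *
import sys
P=W(0,.142,.111)
todo(P+ey*.036+np.array([0,0,-.015]))
c=cam('scene'); G=monitor.observe()['ee_pos']+[0,0,.019]; print(proj(c,G))
hsv=cv2.cvtColor(c['frame'],cv2.COLOR_RGB2HSV).astype(int)
v0=int(proj(c,G)[1]);u0=int(proj(c,G)[0])
for v in range(v0-20,v0+36,2): print(v,''.join('G' if (45<h<85 and s>70) else 'L' if (8<h<25 and s>70 and q>110) else 'W' if (s<45 and q>150) else 'r' if ((h<8 or h>170) and s>80) else 'd' if q<65 else '.' for h,s,q in hsv[v,u0-30:u0+30]))
T=cam('top'); hs=cv2.cvtColor(T['frame'],cv2.COLOR_RGB2HSV).astype(int); r=((hs[...,0]<6)|(hs[...,0]>174))&(hs[...,1]>150)&(hs[...,2]>120); r[:,:130]=0; r[:,180:]=0; r[:255]=0;r[300:]=0
v,u=np.nonzero(r); print('honey lid',len(u),u.mean(),v.mean(),onz(T,u.mean(),v.mean(),.1))
E
python3 m2.py; python3 -c "
from h import *; import pickle
T=pickle.load(open('top.pkl','rb')); hs=cv2.cvtColor(T['frame'],cv2.COLOR_RGB2HSV).astype(int); r=((hs[...,0]<6)|(hs[...,0]>174))&(hs[...,1]>150)&(hs[...,2]>120); r[:,:130]=0; r[:,180:]=0; r[:255]=0;r[300:]=0
v,u=np.nonzero(r); print('honey0',len(u),u.mean(),v.mean())"
```

```text
t: 34.65
ee_pos: [0.5042, 0.3334, 0.0939]
force: [1.5, 8.3, 0.8]
gripper_width: 0.0396
grip_force: 15.4
t: 35.15
ee_pos: [0.5034, 0.3351, 0.0774]
force: [2.0, 10.8, -1.8]
gripper_width: 0.0399
grip_force: 15.9
t 35.15 tcp [0.5034 0.3351 0.0774] z [ 0.001  0.005 -1.   ] yawy 10.14 tool shift mm [ -8.2 -10.4 -18.7] F [ 2.02 10.78 -1.8 ] w 0.039889917611280884 15.905854475022352
(np.float64(232.12098432648253), np.float64(207.20775103996758))
187 ..rrrrrddddddddddd.dd..LL..dddddddrrrrdddddddddddddd........
189 ....rrrrrrrrddd.rrr.....L.....dddddrrrddddddddddd...........
191 ..rrrrrrrrrrrrrrrrr............ddddrrrrddddddd..............
193 .......rrrrrrrr..rrrrrrrrr..........LL..ddd.................
195 .............rrrrrrrrrrrrrr...W.............................
197 ..................r.rrrrrrr..W....LLLL......................
199 .....................rrrrrr.....LLLLLLLL...........LL.......
201 ......................rrrrr......LLLLLLL........LLLLLLLLLLL.
203 ......................rrrrr..GG...............LLLLLLLLLLLLLL
205 r.....................rrrrrr..GGGGGGGGGGGG.LLLLLLLLLLLLLLLLL
207 r.
[... 694 characters left out ...]
WWWWWWWWWWWWW.
229 L..W...........................LL..........WWWWWWWWWWLLLLLLL
231 ..WW..........................LLLLLL.....WWWWWWWWWW.LLLLLLLL
233 WWWW..........................LLLLLLL.......WWWW..L......LLL
235 W.............................LLLLLLLLLLL........LL.........
237 ................................LLLLLLLLLLLLLLLLLL.LLLLLLL..
239 ......................................LLLLLLLLLLLLLLLLLLLLLL
241 ..................................LLLLLLLLLLLLLLLLLLLLLLLLLL
honey lid 0 nan nan [nan nan nan]
honey0 2 162.0 278.0m2.py:10: RuntimeWarning: Mean of empty slice.
  v,u=np.nonzero(r); print('honey lid',len(u),u.mean(),v.mean(),onz(T,u.mean(),v.mean(),.1))
  ret = ret.dtype.type(ret / rcount)
```

Working: the cap face now shows on top (rows 197–201) above the green rim (205–207), roughly 50–60° up. Continue.

```bash
python3 -m handwheel '{"xyz":[[-0.0005,0,0.003],[-0.001,0,0.003],[-0.0015,0,0.003],[-0.0015,0,0.003],[0,0,0]],"spin":[0,0,0,0,0]}' | sed -n '1,2p;4,6p'
python3 m2.py 2>/dev/null | head -24
```

```text
t: 35.75
ee_pos: [0.5043, 0.3327, 0.0668]
force: [1.8, 16.7, 0.9]
gripper_width: 0.0402
grip_force: 17.0
t 35.75 tcp [0.5043 0.3327 0.0668] z [ 0.002  0.01  -1.   ] yawy 10.2 tool shift mm [ -5.6 -10.8 -29.3] F [ 1.8  16.73  0.95] w 0.04023630585460603 17.004395008956976
(np.float64(233.2131558914254), np.float64(210.23782914998938))
190 ..rrrrddddddddddddddd..LL.dddddddddrrrrdddddddd.............
192 ....rrrrrrrddddd.rr........d...ddddrrr.ddddd................
194 ..rrrrrrrrrrrrrrrrr............ddddrrr......................
196 .....rrrrrrrrrrrrrrr..rrrr..................................
198 ..........rrrrrrrrrrrrrrrr.....LLLL.........................
200 ..................rrrrrrrrL...LLLLLLLL..........LLLLLLL.....
202 .....................rrrrrLL...LLLLL....G.....LLLLLLLLLLLLLL
204 ......................rrrrr.........GGGGGG..LLLLLLLLLLLLLLLL
206 ......................rrrrr..GGGGGGGGGGG.LLLLLLLLLLLLLLLLLLL
208 r.....................rrrrrr..GGGGGGGG.LLLLLLLLLLLLLLLLLLLLL
210 .......................rrrrr.W....W.LLLLLLLLLLLLLLLLLLLLLLLL
212 ...........................r.WWWW..LLLLLLLLLLLLLLLLLLLLLLLLL
214 ...............................LLLLLLLLLLLLLLLLLLLLLLLLLLLLL
216 L...........................LLLLLLLLLLLLLLLLLLLLLLLLLLLLLLLL
218 L.........................LLLLLLLLLLLLLLLLLLLLLLLLLLLLLLLLLL
220 .........................LLLLLLLLLLLLLLLLLLLLLLLWWWWWWW.LLLL
222 L...........................LLLLLLLLLLLLLLLLL.WWWWWWWWWWWWWW
224 L................................LLLLLLLLLLLL.WWWWWWWWWWWWWW
226 LL....................................LLLLLLL.WWWWWWWWWWWWW.
228 L..........................................WWWWWWWWW.LL...LL
230 ..W..........................LLL.........WWWWWWWWWW.LLLLLLLL
232 WWW..........................LLLLLL......WWWWWWW..L...LLLLLL
```

Run:
```python
from geo import *
c=cam('scene');G=monitor.observe()['ee_pos']+[0,0,.019]; g=np.array(proj(c,G))
for th in range(40,100,10):
    t=np.radians(th); ax=-ey*np.cos(t)+np.array([0,0,np.sin(t)]); print(th,[(np.array(proj(c,G+ax*(.106-d)))-g).round(1).tolist() for d in(.065,.07,.075,.08)])
```

```text
40 [[7.2, -4.2], [6.3, -3.7], [5.4, -3.2], [4.5, -2.7]]
50 [[5.7, -6.1], [5.0, -5.3], [4.3, -4.6], [3.6, -3.8]]
60 [[4.0, -7.7], [3.5, -6.8], [3.0, -5.8], [2.6, -4.9]]
70 [[2.3, -9.1], [2.0, -8.0], [1.7, -6.9], [1.4, -5.8]]
80 [[0.4, -10.3], [0.3, -9.0], [0.3, -7.7], [0.2, -6.5]]
90 [[-1.5, -11.1], [-1.3, -9.7], [-1.1, -8.3], [-0.9, -7.0]]
```

```bash
python3 -m handwheel '{"xyz":[[-0.002,0,0.002],[-0.002,0,0.002],[-0.002,0,0.002],[-0.002,0,0.002],[0,0,0]],"spin":[0,0,0,0,0]}' | sed -n '1,2p;4,6p'
python3 m2.py 2>/dev/null | head -20
```

```text
t: 36.4
ee_pos: [0.5054, 0.3316, 0.0649]
force: [-8.3, 31.4, 17.7]
gripper_width: 0.0411
grip_force: 19.4
t 36.4 tcp [0.5054 0.3316 0.0649] z [ 0.006  0.023 -1.   ] yawy 10.42 tool shift mm [ -3.8 -11.5 -31.3] F [-8.31 31.38 17.73] w 0.04112172822337045 19.387758515949827
(np.float64(233.78859782329934), np.float64(210.7406756687385))
190 ..rrddddddd...d....ddd.LL..ddddddddrrrrdddddddd.............
192 .....rrrrddddddddd.......LL.ddddddddrrrddddd................
194 ...rrrrrrrrrrrrd.rrr............ddddrrr.....................
196 ....rrrrrrrrrrrrrrrrr................L......................
198 .........rrrrrrr..rrrrrrrrrL....LLL.........................
200 ..............rrrrrrrrrrrrrL..LLLLLLLL..........LLLLLLL.....
202 .....................rrrrrrL..LLLLLL....G.....LLLLLLLLLLLLLL
204 ......................rrrrr.........GGGGGG.LLLLLLLLLLLLLLLLL
206 ......................rrrrrr..GGGGGGGGGG..LLLLLLLLLLLLLLLLLL
208 r.....................rrrrrr..GGGGGGGG.LLLLLLLLLLLLLLLLLLLLL
210 .......................rrrrr..W.....LLLLLLLLLLLLLLLLLLLLLLLL
212 ..........................rr..WWWW.LLLLLLLLLLLLLLLLLLLLLLLLL
214 ...............................LLLLLLLLLLLLLLLLLLLLLLLLLLLLL
216 L...........................LLLLLLLLLLLLLLLLLLLLLLLLLLLLLLLL
218 ..........................LLLLLLLLLLLLLLLLLLLLLLLLLLLLLLLLLL
220 .........................LLLLLLLLLLLLLLLLLLLLLLLWWWWWWW.LLLL
222 L...........................LLLLLLLLLLLLLLLLL.WWWWWWWWWWWWWW
224 L................................LLLLLLLLLLLL.WWWWWWWWWWWWWW
```

It is jammed against the edge at about 65° tilt. I'll back off and finish on the worktop: touch the heel down lightly and drag, so heel friction swings it the rest of the way.

```bash
python3 -m handwheel '{"xyz":[[0.006,0,-0.006],[0.01,0.01,-0.004],[0.01,0.01,0],[0.003,0.005,0],[0,0,0],[0,0,0]],"spin":[0,0,0,0,0,0]}' | sed -n '1,2p;4,6p'
python3 - <<'E'
from geo import *
def mp():
    c=cam('scene'); s=monitor.observe(); G=s['ee_pos']+[0,0,.019]; hsv=cv2.cvtColor(c['frame'],cv2.COLOR_RGB2HSV).astype(int)
    v0=int(proj(c,G)[1]);u0=int(proj(c,G)[0]); print(proj(c,G))
    for v in range(v0-20,v0+34,2): print(v,''.join('G' if (45<h<85 and s>70) else 'L' if (8<h<25 and s>70 and q>110) else 'W' if (s<45 and q>150) else 'r' if ((h<8 or h>170) and s>80) else 'd' if q<65 else '.' for h,s,q in hsv[v,u0-30:u0+30]))
mp(); todo([.5,.35,.04])
E
```

```text
t: 37.1
ee_pos: [0.5251, 0.3519, 0.0671]
force: [0.0, 0.3, -1.5]
gripper_width: 0.0416
grip_force: 14.1
(np.float64(234.08209000455054), np.float64(204.9516479122705))
184 .rrrrdddddddddd.ddddd.LLL.ddddddddrrrrddddddddddddd.........
186 ....rrrrrrrddddd.rr.....L..ddddddddrrrddddddddddddd.........
188 ...rrrrrrrrrrrrrrrr.......dddddddddrrrdddddddddd............
190 .....rrrrrrrrrrrrrrr..rrrr..........L..ddddddd..............
192 ...........rrrrrrrrrrrrrrrL....LLL.......dd.................
194 ................rrrrrrrrrrL...LLLLLLL.......................
196 ....................rrrrrrL...LLLLLL........................
198 .....................rrrrrr........GGGGGG...................
200 .....................rrrrrr..GGGGGGGGGGGG......LLLLLLL......
202 ......................rrrrr..GGGGGGGGG..WW...LLLLLLLLLLLLLLL
204 ......................rrrrrr.W....WWWWWWWW.LLLLLLLLLLLLLLLLL
206 .........................rrr.WWWWWWWWWWW.LLLLLLLLLLLLLLLLLLL
208 .............................WWWWWWWW.LLLLLLLLLLLLLLLLLLLLLL
210 .............................LLLLLLLLLLLLLLLLLLLLLLLLLLLLLLL
212 ..................
[... 289 characters left out ...]
WWWWWWW.LLLLL
222 ...........................LLLLLLLLLLLLLLLLL.WWWWWWWWWWWWWWW
224 ................................LLLLLLLLLLLL.WWWWWWWWWWWWWWW
226 L....................................LLLLLLL.WWWWWWWWWWWWW.L
228 ..........................................WWWWWWWWW.LL...LLL
230 .W..........................LLL.........WWWWWWWWWW.LLLLLLLLL
232 WW..........................LLLLLLL.....WWWWWWW..L...LLLLLLL
234 W...........................LLLLLLLLL......WW..L...........L
236 .............................LLLLLLLLLLLLLL.L..L..LLL.......
t 37.15 tcp [0.5252 0.3519 0.0674] z [-0.001 -0.001 -1.   ] yawy 9.99 tool shift mm [  2.5 -25.1  27.5] F [ 0.14 -0.46 -2.01] w 0.04096670689614606 14.146254976512864
```

```bash
python3 -m handwheel '{"xyz":[[0,0,0.01],[0,0,0.008],[0,0,0],[0,0,0]],"spin":[0,0,0,0]}' | sed -n '1,2p;4p'
python3 -m handwheel '{"xyz":[[0,0,0.002],[0,0,0.001],[0,0,0]],"spin":[0,0,0]}' | sed -n '2p;4p'
python3 -m handwheel '{"xyz":[[0,0,0.002],[0,0,0.001],[0,0,0]],"spin":[0,0,0]}' | sed -n '2p;4p'
```

```text
t: 37.55
ee_pos: [0.5252, 0.3522, 0.0492]
force: [-0.0, -0.1, -2.8]
ee_pos: [0.5256, 0.3526, 0.047]
force: [-0.4, -0.3, -1.2]
ee_pos: [0.5255, 0.3525, 0.0437]
force: [0.0, -0.7, -0.7]
```

```bash
python3 -m handwheel '{"xyz":[[0,0,0.002],[0,0,0.001],[0,0,0]],"spin":[0,0,0]}' | sed -n '2p;4p'
python3 -m handwheel '{"xyz":[[0,0,0.002],[0,0,0.001],[0,0,0]],"spin":[0,0,0]}' | sed -n '2p;4p'
```

```text
ee_pos: [0.526, 0.3529, 0.043]
force: [-1.7, -0.3, 5.8]
ee_pos: [0.5265, 0.3532, 0.0428]
force: [-5.2, -3.1, 15.4]
```

```bash
python3 -m handwheel '{"xyz":[[0.004,0,0],[0.005,0,0],[0.005,0,0],[0.005,0,0],[0.005,0,0],[0,0,0]],"spin":[0,0,0,0,0,0]}' | sed -n '1,2p;4,5p'
cat > m3.py <<'E'
from geo import *
c=cam('scene'); s=monitor.observe(); G=s['ee_pos']+[0,0,.019]; hsv=cv2.cvtColor(c['frame'],cv2.COLOR_RGB2HSV).astype(int)
v0=int(proj(c,G)[1]);u0=int(proj(c,G)[0]); print(proj(c,G))
for v in range(v0-20,v0+30,2): print(v,''.join('G' if (45<h<85 and s>70) else 'L' if (8<h<25 and s>70 and q>110) else 'W' if (s<45 and q>150) else 'r' if ((h<8 or h>170) and s>80) else 'd' if q<65 else '.' for h,s,q in hsv[v,u0-30:u0+30]))
save(c,'pics/last.png')
E
python3 m3.py
```

```text
t: 39.35
ee_pos: [0.5225, 0.3777, 0.0404]
force: [0.4, 1.3, 6.9]
gripper_width: 0.0368
(np.float64(228.9866738292058), np.float64(209.4613131053914))
189 ..rrrdddddddddd...dddd.LLL.dddddddrrrrrdddddddddddddd.......
191 .....rrrrrddddddd.rr........dddddddrrr.ddddddddddd..........
193 ....rrrrrrrrrrrrrrrr...........ddddrrr......dddd............
195 .....rrrrrrrrrrrrrrrr..rrrr.................................
197 ..........rrrrrr.rrrrrrrrrrr....LLLLL.......................
199 ................rrrrrrrrrrrL...LLLLLL..GGG.............LL...
201 ......................rrrrr.L......GGGGGGGG.........LLLLLLLL
203 rrr....................r.rrr..GGGGGGGGGGGGG.......LLLLLLLLLL
205 rrrrr..................rrrrr.dGGGGGGGGGG.WWWW..LLLLLLLLLLLLL
207 rrrrrr.................rrrrrr......WWWWWWWWWWLLLLLLLLLLLLLLL
209 rrrrrr..................rrrrr..WWWWWWWWWWW.LLLLLLLLLLLLLLLLL
211 rrrr........................r..WWWWWWWWW.LLLLLLLLLLLLLLLLLLL
213 rLLLL................................LLLLLLLLLLLLLLLLLLLLLLL
215 LLLLL...........................LLLLLLLLLLLLLLLLLLLLLLLLLLLL
217 LLLLLL..........................LLLLLLLLLLLLLLLLLLLLLLLLLLLL
219 LLLLL.........................LLLLLLLLLLLLLLLLLLLLLLLLWWW..L
221 LLLLLL.........................LLLLLLLLLLLLLLLLLLLL.WWWWWWWW
223 LLLLLL.............................LLLLLLLLLLLLLL.WWWWWWWWWW
225 LLLLLL...................................LLLLLLLLLLWWWWWWWWW
227 LLLLLLL.......................................LLLWWWWWWWWWWW
229 LLLL...W...........................LL..........WWWWWWWWWWLLL
231 LLL...WW..........................LLLLLL.....WWWWWWWWWW.LLLL
233 LL..WWWW..........................LLLLLLLL......WWWW........
235 .WWWW.............................LLLLLLLLLLL........LL.....
237 W....................................LLLLLLLLLLLLLLLLL.LLLLL
```

```bash
python3 -m handwheel '{"xyz":[[0,0,0.002],[0,0,0.002],[0,0,0]],"spin":[0,0,0]}' | sed -n '1,2p;4,6p'
python3 m3.py | sed -n '4,14p'
```

```text
t: 39.7
ee_pos: [0.5237, 0.3784, 0.0391]
force: [-0.1, 2.3, 13.7]
gripper_width: 0.034
grip_force: 13.1
193 ....rrrrrrrrrr.rrrr...........ddddrrr......dddd.............
195 ...rrrrrrrrrrrrrrrr...rrrrr....d...L........................
197 .........rrrrrr..rrrrrrrrrr.....LLLLL.......................
199 ...............rrrr.rrrrrrrL..LLLLLL...GG.............LL....
201 .....................rrrrrr........GGGGGGG.........LLLLLLLLL
203 rr....................rrrrrr.GGGGGGGGGGGGG.......LLLLLLLLLLL
205 rrrr...................rrrrr.dGGGGGGGGG.WWWW..LLLLLLLLLLLLLL
207 rrrrr.................rrrrrr.......WWWWWWWWWLLLLLLLLLLLLLLLL
209 rrrrr..................rrrrr..WWWWWWWWWWW.LLLLLLLLLLLLLLLLLL
211 rrrr...........................WWWWWWWW.LLLLLLLLLLLLLLLLLLLL
213 LLLLW...............................LLLLLLLLLLLLLLLLLLLLLLLL
```

Run:
```python
from geo import *
c=cam('scene'); s=monitor.observe(); G=s['ee_pos']+[0,0,.019]; o=ray(c,0,0)[0]
hsv=cv2.cvtColor(c['frame'],cv2.COLOR_RGB2HSV).astype(int)
u0=int(proj(c,G)[0]); print(u0)
g=(hsv[...,0]>40)&(hsv[...,0]<90)&(hsv[...,1]>60)
for u in range(u0-4,u0+18,1):
    r=[v for v in range(192,212) if g[v,u]]; print(u,r[:1],r[-1:],end=' ')
print()
# orange label on the cap top
l=(hsv[...,0]>5)&(hsv[...,0]<28)&(hsv[...,1]>70)&(hsv[...,2]>90); l[:193]=0;l[202:]=0;l[:,:u0-1]=0;l[:,u0+9:]=0
v,u=np.nonzero(l); Lc=np.array([u.mean(),v.mean()]); print('label',Lc,len(u))
oo,d=ray(c,*Lc); k=((G-oo)@ex)/(d@ex); Q=oo+k*d; print('cap top centre rel G: along ey mm',1000*(Q-G)@ey,'z',Q[2])
for th in(90,80,70,60):
    t=np.radians(th); ax=-ey*np.cos(t)+np.array([0,0,np.sin(t)]); n=np.cross(ax,ex)
    B=Q-ax*.017
    out=[]
    for f in np.radians(range(0,360,20)):
        w=ex*np.cos(f)+n*np.sin(f); p=B+w*.0205
        if w@(o-p)>0: out.append(np.round(proj(c,p),0).astype(int).tolist())
    print(th,sorted(out),'under',(Q-ax*.106)[2].round(4))
```

```text
229
225 [] [] 226 [] [] 227 [] [] 228 [201] [205] 229 [202] [206] 230 [202] [206] 231 [202] [206] 232 [202] [206] 233 [201] [206] 234 [201] [206] 235 [200] [206] 236 [200] [205] 237 [199] [205] 238 [199] [205] 239 [198] [204] 240 [199] [203] 241 [202] [202] 242 [] [] 243 [] [] 244 [] [] 245 [] [] 246 [] [] 
label [232.53125 197.4375 ] 32
cap top centre rel G: along ey mm -21.187937655559438 z 0.11113366627849697
90 [[227, 203], [228, 204], [229, 205], [231, 206], [233, 206], [236, 205], [238, 204], [239, 203], [240, 202]] under 0.0051
80 [[226, 202], [227, 204], [228, 205], [230, 206], [233, 206], [235, 206], [237, 205], [238, 204], [239, 202]] under 0.0067
70 [[225, 200], [225, 201], [226, 203], [228, 204], [230, 205], [232, 206], [234, 206], [236, 205], [237, 204]] under 0.0115
60 [[225, 198], [225, 200], [225, 202], [227, 204], [229, 205], [231, 206], [233, 206], [235, 205], [236, 204]] under 0.0193
```

The measured cap rim matches a jar standing at 80–90°, sitting 21 mm off the hand's centre. Released here it will settle onto its base.

```bash
python3 -m handwheel '{"xyz":[[0,0,-0.001],[0,0,-0.001],[0,0,0],[0,0,0],[0,0,0],[0,0,0]],"spin":[0,0,0,0,0,0]}' 0.0878| sed -n '1,2p;4,6p'
python3 -m handwheel '{"xyz":[[0,0,-0.02],[0,0,-0.04],[0,0,-0.04],[0,0,-0.04],[0,0,-0.02],[0,0,0]],"spin":[0,0,0,0,0,0]}' | sed -n '1,2p;4,6p'
python3 - <<'E'
from geo import *
c=cam('scene'); save(c,'pics/z.png'); hsv=cv2.cvtColor(c['frame'],cv2.COLOR_RGB2HSV).astype(int)
for v in range(184,240,2): print(v,''.join('G' if (45<h<85 and s>70) else 'L' if (8<h<25 and s>70 and q>110) else 'W' if (s<45 and q>150) else 'r' if ((h<8 or h>170) and s>80) else 'd' if q<65 else '.' for h,s,q in hsv[v,200:262]))
P=np.array([.5237,.3784,0])-ey*.021
print('upright at',P,'cap',proj(c,P+[0,0,.106]),'base',proj(c,P)); todo([.5,.35,.04])
E
```

```text
t: 40.4
ee_pos: [0.5213, 0.3761, 0.0356]
force: [-0.4, -0.2, -0.6]
gripper_width: 0.0787
grip_force: 0.0
t: 41.0
ee_pos: [0.5227, 0.3771, 0.2008]
force: [0.6, -0.2, -0.1]
gripper_width: 0.0878
grip_force: 0.0
184 ..............................ddddddddddddddddddddddddd.......
186 ..............................ddddddddddddddddddddddddd.......
188 ...............................ddddddddddddddddddddd..........
190 ..................................dddddddddddddddd............
192 .......................................dddddddd...............
194 ..............................................................
196 ..............................................................
198 .................................W..LL......W.................
200 ..................................LLLLLLL..........LLLLLLL....
202 ..................................LLLLLL....G....LLLLLLLLLLLLL
204 rr......................................GGGGG.LLLLLLLLLLLLLLLL
206 rrr.............................GGGGGGGGGGG.LLLLLLLLLLLLLLLLLL
208 rrrr..............................GGGGGGG.LLLLLLLLLLLLLLLLLLLL
210 rrr.............
[... 620 characters left out ...]
.............WWWWWWWWW.LL...L
230 L....W..........................LLL.........WWWWWWWWWW.LLLLLLL
232 L...WW..........................LLLLLLL.....WWWWWWW..LL..LLLLL
234 .WWWW...........................LLLLLLLLL......WW..L..........
236 W................................LLLLLLLLLLLLLL.L.LL.LLLLL....
238 ......................................LLLLLLLLLLLLLLLLLLLLLLLL
upright at [0.52734655 0.35771903 0.        ] cap (np.float64(232.66414914522338), np.float64(198.78524231470726)) base (np.float64(236.271507958842), np.float64(226.21097342227682))
t 41.05 tcp [0.5221 0.3766 0.1976] z [ 0.003  0.002 -1.   ] yawy 10.01 tool shift mm [-22.6 -26.9 157.4] F [-0.44 -0.31 -0.15] w 0.08796802491734065 0.0
```

```bash
python3 -m handwheel '{"xyz":[[-0.028,-0.02,0],[-0.028,-0.02,0],[-0.028,-0.02,0],[-0.028,-0.02,0],[-0.028,-0.02,0],[-0.029,-0.02,0]],"spin":[0,0,0,0,0,0]}' | sed -n '1,2p'
python3 -m handwheel '{"xyz":[[0,0,0],[0,0,0],[0,0,0],[0,0,0],[0,0,0],[0,0,0],[0,0,0],[0,0,0],[0,0,0],[0,0,0],[0,0,0],[0,0,0]],"spin":[-8.2,-8.2,-8.2,-8.2,-8.2,-8.2,-8.2,-8.2,-8.2,-8.2,-8,0]}' 0.05 | sed -n '1,2p'
python3 - <<'E'
from geo import *
s=monitor.observe()
# refine tab tip/thumb with top view + tilt check of jar in scene and top
S=cam('scene'); T=cam('top'); save(T,'pics/t9.png'); res=[]
for nm,c,(x0,x1,y0,y1) in(('scene',S,(222,252,190,212)),('top',T,(165,200,215,265))):
    hsv=cv2.cvtColor(c['frame'],cv2.COLOR_RGB2HSV).astype(int); g=(hsv[...,0]>40)&(hsv[...,0]<90)&(hsv[...,1]>60)
    m=np.zeros_like(g); m[y0:y1,x0:x1]=1; v,u=np.nonzero(g&m); print(nm,len(u),(u.mean(),v.mean(),u.min(),u.max(),v.min(),v.max()) if len(u) else '')
P=np.array([.5273,.3480,0])
for c in(S,T): print('pred cap',np.round(proj(c,P+[0,0,.106]),1),'base',np.round(proj(c,P),1))
todo([tab[0],tab[1],.111-.014+.03])
E
```

```text
t: 41.65
ee_pos: [0.4311, 0.1876, 0.1928]
t: 42.85
ee_pos: [0.4319, 0.1886, 0.1933]
scene 57 (np.float64(238.26315789473685), np.float64(205.98245614035088), np.int64(232), np.int64(245), np.int64(202), np.int64(210))
top 0 
pred cap [234.7 199.9] base [238.3 227.4]
pred cap [183.2 236.5] base [193.1 241. ]
t 42.95 tcp [0.4321 0.1887 0.1941] z [-0.003 -0.001 -1.   ] yawy 99.8 tool shift mm [-1.4  0.4 67.1] F [ 0.38  0.02 -0.15] w 0.05000013975985421 0.0
```

Run:
```python
from geo import *
c=cam('scene'); hsv=cv2.cvtColor(c['frame'],cv2.COLOR_RGB2HSV).astype(int); o=ray(c,0,0)[0]
g=(hsv[...,0]>40)&(hsv[...,0]<90)&(hsv[...,1]>60)
print([(u,[v for v in range(195,214) if g[v,u]][-1:]) for u in range(230,248)])
l=(hsv[...,0]>5)&(hsv[...,0]<28)&(hsv[...,1]>70)&(hsv[...,2]>90); l[:196]=0;l[205:]=0;l[:,:232]=0;l[:,242:]=0
v,u=np.nonzero(l); Lc=np.array([u.mean(),v.mean()]); print('label',Lc,len(u))
Q=onz(c,*Lc,.106); print(Q, 'local',loc(Q))
for th in(95,90,85,80,70):
    t=np.radians(th); ax=-ey*np.cos(t)+np.array([0,0,np.sin(t)]); n=np.cross(ax,ex); B=Q-ax*.017
    print(th,sorted([np.round(proj(c,B+w*.0205),0).astype(int).tolist() for f in np.radians(range(0,360,20)) for w in [ex*np.cos(f)+n*np.sin(f)] if w@(o-B)>0]),'base left/right px',[np.round(proj(c,Q-ax*.106+k*.022*np.array([.68,-.73,0])),0).tolist() for k in(-1,1)])
for v in range(212,236,2): print(v,' '.join('%d,%d'%(hsv[v,x,0],hsv[v,x,2]) for x in range(222,256,2)))
```

```text
[(230, []), (231, []), (232, [204]), (233, [208]), (234, [208]), (235, [208]), (236, [209]), (237, [210]), (238, [209]), (239, [209]), (240, [208]), (241, [207]), (242, [206]), (243, [206]), (244, [205]), (245, [204]), (246, []), (247, [])]
label [237.6        200.97142857] 35
[0.5289211  0.33662156 0.106     ] local [0.03580538 0.1834175 ]
95 [[232, 207], [233, 208], [234, 209], [236, 209], [239, 209], [241, 208], [243, 208], [244, 206], [245, 205]] base left/right px [[236.0, 229.0], [250.0, 229.0]]
90 [[232, 207], [233, 208], [234, 209], [236, 209], [238, 209], [241, 209], [243, 208], [244, 207], [245, 206]] base left/right px [[234.0, 229.0], [248.0, 228.0]]
85 [[231, 206], [232, 208], [234, 209], [236, 209], [238, 209], [240, 209], [242, 208], [244, 206], [244, 207]] base left/right px [[232.0, 228.0], [246.0, 227.0]]
80 [[231, 206], [232, 207], [233, 208], [235, 209], [238, 209], [240, 209], [242, 208], [243, 207], [244, 206]] base left/right px [[230.0, 227.0], [243.0, 226.0]]
70 [[230, 203], [230, 205], [231, 207], [233, 208], [235, 209], [237, 210], [239, 209], [241, 209], [
[... 802 characters left out ...]
,86 16,86 16,88 16,101 16,105 17,114 16,136 17,167 16,200 17,221 17,224 14,187 160,184 150,200 143,210
226 18,86 16,85 16,86 16,86 15,91 16,99 17,98 17,100 16,102 17,106 16,119 16,144 17,173 15,189 150,203 143,210 144,216
228 19,84 15,86 14,86 16,85 16,90 17,103 16,104 16,98 15,97 17,97 17,100 16,110 12,157 150,197 143,211 143,216 5,193
230 16,85 15,85 16,85 16,85 17,88 16,115 17,117 17,106 16,101 17,99 16,104 0,170 150,199 135,212 135,214 170,177 15,140
232 15,86 14,85 16,85 18,86 18,87 17,121 17,124 17,121 17,110 16,102 14,113 160,163 143,195 144,210 173,169 14,125 17,109
234 16,86 16,85 18,87 16,85 16,87 17,122 17,130 16,126 16,116 16,113 16,106 13,110 173,135 173,157 15,118 17,109 17,107
```

The cap position and rim are consistent with the jar standing upright, clear of the chest. A lean on the chest would need a cap height above what is possible. Now the tab.

```bash
python3 -m handwheel '{"xyz":[[-0.0014,0.0004,0.03],[0,0,0.035],[0,0,0.025],[0,0,0.007],[0,0,0]],"spin":[0,0,0,0,0]}' | sed -n '1,2p;4p'
python3 -m handwheel '{"xyz":[[0,0,0],[0,0,0],[0,0,0],[0,0,0],[0,0,0],[0,0,0],[0,0,0]],"spin":[0,0,0,0,0,0,0]}' 0.0 25 | sed -n '1,2p;4,6p'
```

```text
t: 43.5
ee_pos: [0.4332, 0.1893, 0.0979]
force: [-0.6, -0.0, 0.1]
t: 44.2
ee_pos: [0.434, 0.1896, 0.099]
force: [0.6, 0.3, -0.2]
gripper_width: 0.0007
grip_force: 0.0
```

Run:
```python
from geo import *
S=pickle.load(open('scene.pkl','rb'))
print('top px tab',proj(T,tab),'tip',proj(T,W(-.098,.055,.111)),'scene tip',proj(S,W(-.098,.055,.111)))
def steel(c,x0,x1,y0,y1):
    f=c['frame'].astype(int)[y0:y1,x0:x1]; h=cv2.cvtColor(c['frame'],cv2.COLOR_RGB2HSV).astype(int)[y0:y1,x0:x1]
    for v in range(0,y1-y0): print(y0+v,''.join('W' if (s<45 and q>140) else 'L' if(q>110 and s>=70) else 'r' if ((a<8 or a>170) and s>80) else 'd' if q<65 else '.' for a,s,q in h[v]))
steel(S,235,275,210,246)
print('now'); c=cam('scene'); G=monitor.observe()['ee_pos']; print('tcp px',proj(c,G)); steel(c,225,275,205,252)
```

```text
top px tab (np.float64(240.75278918765258), np.float64(273.3784968963066)) tip (np.float64(241.43924950075507), np.float64(278.64210077635147)) scene tip (np.float64(244.31756641722342), np.float64(234.63110055947723))
210 ....LLLLLLLLLLLLLLLLLLLLLLLLLLLLLLLLLLLL
211 ...LLLLLLLLLLLLLLLLLLLLLLLLLLLLLLLLLLLLL
212 ..LLLLLLLLLLLLLLLLLLLLLLLLLLLLLLLLLLLLLL
213 LLLLLLLLLLLLLLLLLLLLLLLLLLLLLLLLLLLLLLLL
214 LLLLLLLLLLLLLLLLLLLLLLLLLLLLLLLLLLLLLLLL
215 LLLLLLLLLLLLLLLLLLLLLLLLLLLLLLLLLLLLLLLL
216 LLLLLLLLLLLLLLLLLLLLLLLLLLLLLLLLLLLLLLLL
217 LLLLLLLLLLLLLLLLLLLLLLLLLLLLLLLLLLLLLLLL
218 LLLLLLLLLLLLLLLLLLLLLLLLLLLLLLLLLLLLLLLL
219 LLLLLLLLLLLLLLLLLWWW..LLLLLLLLLLLLLLLLLL
220 LLLLLLLLLLLLLLLLWWWWWWW.LLLLLLLLLLLLLLLL
221 LLLLLLLLLLLLLL.WWWWWWWWWWW.LLLLLLLLLLLLL
222 LLLLLLLLLLLLL.WWWWWWWWWWWWWWW.LLLLLLLLLL
223 LLLLLLLLLLLL.WWWWWWWWWWWWWWWWW.LLLLLLLLL
224 .LLLLLLLLLLLL.WWWWWWWWWWWWWWW.LLLLLLLLLL
225 ....LLLLLLLLLLWWWWWWWWWWWWWW.LLLLLLLLLLL
226 .......LLLLLL.WWWWWWWWWWWWW.LLLLLLLLLLLL
227 .........LLLWWWWWWWWWWWWWW.LLLLLLLLLLLLL
228 ...........WWWWWWWWW.LL...LLLLLLLLLLLLLL
229 ..........WWWWWWWWWWLL
[... 2697 characters left out ...]
.....LLLLLLLLLLLLLLLLLLLL.LLL...........
240 ..............LLLLLLLLLLLLLLLLLLLLLLLLLLLL.....W..
241 ...........LLLLLLLLLLLLLLLLLLLLLLLLLLLLLLLL..L....
242 ...........LLLLLLLLLLLLLLLLLLLLLLLLLLLLLLLL.......
243 .........LLLLLLLLLLLLLLLLLLLLLLLLLLLLLLLLLLL......
244 .........LLLLLLLLLLLLLLLLLLLLLLLLLLLLLLLLLLLL.....
245 .........LLLLLLLLLLLLLLLLLLLLLLLLLLLLLLLLLLLLL....
246 ..........LLLLLLLLLLLLLLLLLLLLLLLLLLLLLLLLLLLL....
247 ..........LLLLLLLLLLLLLLLLLLLLLLLLLLLLLLLLLLLL....
248 ..........LLLLLLLLLLLLLLLLLLLLLLLLLLLLLLLLLLLLL...
249 .............LLLLLLLLLLLLLLLLLLLLLLLLLLLLLLLLLL...
250 ...............LLLLLLLLLLLLLLLLLLLLLLLLLLLLLLLLL..
251 ..................LLLLLLLLLLLLLLLLLLLLLLLLLLLLLLL.
```

```bash
python3 -m handwheel '{"xyz":[[0,0,0.003],[0,0,0]],"spin":[0,0]}' | sed -n '1,2p;4,6p'
python3 - <<'E'
from geo import *
s=monitor.observe(); print(s['gripper_width'],s['grip_force'],s['qpos'].round(3))
c=cam('wrist'); save(c,'pics/w2.png'); f=c['frame']; print(c['fovy'],c['cx'],c['cy'])
Rm=cv2.Rodrigues(np.array(c['rvec']))[0]; t=np.array(c['tvec']).ravel()
def fp(p):
    q=Rm@np.array(p)+t; th=np.arctan2(np.hypot(q[0],q[1]),q[2]); ph=np.arctan2(q[1],q[0]); fo=240/np.tan(np.radians(c['fovy'])/2); return (c['cx']+fo*th*np.cos(ph)).round(1),(c['cy']+fo*th*np.sin(ph)).round(1)
print('tcp',fp(s['ee_pos']),'tip',fp(W(-.098,.055,.117)),'tabroot',fp(W(-.064,.055,.117)),'L/R',fp(W(-.084,.064,.117)),fp(W(-.084,.046,.117)),'thumb',fp(W(-.082,-.052,.098)))
h=cv2.cvtColor(f,cv2.COLOR_RGB2HSV).astype(int); tu,tv=fp(s['ee_pos'])
for v in range(max(0,int(tv)-80),min(480,int(tv)+80),5): print(v,''.join('W' if (s_<45 and q>140) else 'L' if(q>110 and s_>=70 and a>8) else 'r' if ((a<8 or a>170) and s_>80) else 'd' if q<65 else '.' for a,s_,q in h[v,max(0,int(tu)-150):int(tu)+150:3]))
E
```

```text
t: 44.45
ee_pos: [0.4337, 0.1895, 0.0954]
force: [-0.4, 0.4, -0.6]
gripper_width: 0.0003
grip_force: 0.0
0.0002882991224025728 0.0 [ 0.34  -0.251  1.732 -0.     1.661 -1.406]
65.70646984690485 325.54876218140816 240.32390446835328
tcp (np.float64(326.0), np.float64(279.0)) tip (np.float64(326.0), np.float64(267.6)) tabroot (np.float64(326.0), np.float64(329.8)) L/R (np.float64(344.3), np.float64(294.3)) (np.float64(307.6), np.float64(294.3)) thumb (np.float64(143.9), np.float64(280.0))
199 .WWW.WWWWWWWWWWW.WWWWWWWWWWWWWWWWWWWWWWWWWWWW.WWWWWWWWWWWW.WWWWWWWWWWWWWW.WW...WWWWWWWWWWWWWWWWW.WWW
204 .WWWWWWWWWWWWWWWWWWWWWWWWWWWWWWWWWWWWWWWWWWWWWWWWWWWWWWWWWWWWWWWWWWWWWWWWWWWWWWWWWWWWWWWWWWWWWWWWWWW
209 WWWWWWWWWWWWWW..WW..WWWWWWWWWWW.WWWWWWWWWWWWWWW..WWWWWWWWWWWWWWWWW.WWWWWWW.WWWWWWWW.WWW.WWW.WWWWWWWW
214 WWWWWWWWWWWWWWWWWWWWWWWWWWWWW..WWWWWWWWWWWWWWW.WWWWWWW..WWWWWWWWWW.WWWWWWWWWWWWWWWWWWWWW.WWWWWWWWWWW
219 WWWWWWW.WWWWWWWWWWWWWWW.WWWWWWWWWWWWWWWWWWWWWWWWWWWWWWWWWWWWWWWWWWWWW.WWWWWWWWWWWWWWWW.WWW..WWWWWWWW
224 ..WWWW.WWWWWWWWWWWWWWWWWWWWWWWWWWWWWWWWWWWWWWWWWWWWWWWWWWWWWWWWWW.W..W.WW..WW.WW
[... 2050 characters left out ...]
ddddddddddddddddddrd.drdddddddddddddddddddddddddddddddddddLLLLLLLLLLLL
329 LLLLLLLLLLLLddddddddddddddddddddddddddddddddddddrd.drddddddddddddddddddddddddddddddddddd.LLLLLLLLLLL
334 LLLLLLLLLLLdddddddddddddddddddddddddddddddddddddrd.drdddddddddddddddddddddddddddddddddddd.LLLLLLLLLL
339 LLLLLLLLLLddddddddddddddddddddddddddddddddddddddrd.drddddddddddddddddddddddddddddddddddddd.LLLLLLLLL
344 LLLLLLLLLddddddddddddddddddddddddddddddddddddddd.d.d.dddddddddddddddddddddddddddddddddddddddLLLLLLLL
349 LLLLLLLL.ddddddddddddddddddddddddddddddddddddddd.d...ddddddddddddddddddddddddddddddddddddddd.LLLLLLL
354 ddddddddddddddddddddddddddddddddddddddddddddddd..d...ddddddddddddddddddddddddddddddddddddddddddddddd
```

The wrist view's text map shows the tab tip (rows 265–277) just beyond the fingertips (rows 279 and up). So the fingertips ended above the tab: the real fingertips are about 20 mm higher than I assumed. I'll open, go 20 mm lower and close.

```bash
python3 -m handwheel '{"xyz":[[0,0,-0.004],[0,0,0],[0,0,0]],"spin":[0,0,0]}' 0.05 | sed -n '1,2p;4,6p'
python3 -m handwheel '{"xyz":[[0,0,0.01],[0,0,0.01],[0,0,0.004],[0,0,0]],"spin":[0,0,0,0]}' | sed -n '1,2p;4,6p'
python3 -m handwheel '{"xyz":[[0,0,0],[0,0,0],[0,0,0],[0,0,0],[0,0,0],[0,0,0]],"spin":[0,0,0,0,0,0]}' 0.0 30 | sed -n '1,2p;4,6p'
```

```text
t: 44.8
ee_pos: [0.4341, 0.1896, 0.1003]
force: [0.8, -0.5, 1.5]
gripper_width: 0.0213
grip_force: 0.0
t: 45.2
ee_pos: [0.4331, 0.1893, 0.0744]
force: [-0.1, -0.8, 0.7]
gripper_width: 0.0496
grip_force: 0.0
t: 45.8
ee_pos: [0.4341, 0.1897, 0.0763]
force: [-0.1, 0.8, 1.3]
gripper_width: 0.0175
grip_force: 30.0
```

Tab gripped at 17.5 mm. Now the tug.

```bash
python3 -m handwheel '{"xyz":[[0,0,-0.003],[0,0,-0.003],[0,0,0],[0,0,0],[0,0,0],[0,0,0]],"spin":[0,0,0,0,0,0]}' | sed -n '1,2p;4,6p'
python3 -m handwheel '{"xyz":[[0,0,-0.003],[0,0,-0.003],[0,0,0]],"spin":[0,0,0]}' | sed -n '1,2p;4,6p'
```

```text
t: 46.4
ee_pos: [0.4344, 0.1898, 0.0818]
force: [5.0, 2.9, -3.9]
gripper_width: 0.0176
grip_force: 30.0
t: 46.7
ee_pos: [0.4349, 0.1899, 0.0881]
force: [5.9, 2.8, -5.3]
gripper_width: 0.0178
grip_force: 30.0
```

```bash
python3 -m handwheel '{"xyz":[[-0.0005,0,-0.004],[-0.0005,0,-0.004],[0,0,0]],"spin":[0,0,0]}' | sed -n '1,2p;4,6p'
python3 - <<'E'
from geo import *
s=monitor.observe(); z0=.0763; r=np.hypot(144,11); a0=np.arctan2(11,144)
c=cam('scene'); h=cv2.cvtColor(c['frame'],cv2.COLOR_RGB2HSV).astype(int)
for v in range(206,246,2): print(v,''.join('W' if (q[1]<45 and q[2]>140) else 'L' if(q[2]>110 and q[1]>=70 and q[0]>8) else 'r' if ((q[0]<8 or q[0]>170) and q[1]>80) else 'd' if q[2]<65 else '.' for q in h[v,228:336:2]))
th=np.arange(0.14,1.2,.0875); X=r*np.cos(th+a0);Z=r*np.sin(th+a0); print((X-r*np.cos(a0)).round(1),(Z-11).round(1)); print(np.c_[np.diff(X),-np.diff(Z)].round(1).tolist())
E
```

```text
t: 47.0
ee_pos: [0.4358, 0.19, 0.0961]
force: [5.6, 2.7, -5.5]
gripper_width: 0.0177
grip_force: 30.0
206 ..d...ddddL.ddddddd.rrrLL.............................
208 .....rddddL...LLddrrrrLLLLLL..........................
210 ....LrrdddL....LrrrrrLLLLLLLLL........................
212 ..LLL.dddd...LL.rrrrLLLLLLLLLLLLL.....................
214 .LLLL.rdd.rr.LLLrrrLLLLLLLLLLLLLLLLL..................
216 .LLLL.rdddrrrWW.rrLLLLLLLLLLLLLLLLLLLLL...............
218 ...LLLrdddrrr.WWWWLLLLLLLLLLLLLLLLLLLLLLLL............
220 ..LL..rdddrrr.WWWWWLLLLLLLLLLLLLLLLLLLLLLLLLL.........
222 ..LLL..dd.rrr.WWW.LLLLLLLLLLLLLLLLLLLLLLLLLLLLLL......
224 ....LL.d..rrrLLLLLLLLLLLLLLLLLLLLLLLLLLLLLLLLLLLLLL...
226 ..........rrrLLLLLLLLLLLLLLLLLLLLLLLLLLLLLLLLLLLLLLLL.
228 ..........rrrLLLLLLLLLLLLLLLLLLLLLLLLLLLLLLLLLLLLLLLL.
230 ............LLLLLLLLLLLLLLLLLLLLLLLLLLLLLLLLLLLLLLLL..
232 ...LL......LLLLLLLLLLLLLLLLLLLLLLLLLLLLLLLLLLLLLLLLL..
234 ..LLLLLLL.LLLLLLLLLLLLLLLLLLLLLLLLLLLLLLLLLLLLLLLLLL..
236 ...LLLLLLLLLLLLLLLLLLLLLL...LLLLLLLLLLLLLLLLLLLLLLLL..
238 ....LLLLLLLLLLLLLLLLLLLLLL.....LLLLLLLLLLLLLLLLLLLLL..
240 ...LLLLLLLLLLLLLLLLLL.W.LLLLL....LLLLLLLLLLLLLLLLLLL..
242 ...LLLLLLLLLLLLLLLLLLL..W.d.LLL..LLLLLLLLLLLLLLLLLLL..
244 ...LLLLLLLLLLLLLLLLLL.....dd.LLLLLLLLLLLLLLLLLLLLLLL..
[  -2.9   -6.2  -10.5  -15.8  -22.1  -29.4  -37.5  -46.4  -56.1  -66.4
  -77.4  -88.8 -100.7] [ 20.   32.2  44.1  55.5  66.5  76.8  86.5  95.4 103.6 110.8 117.1 122.5
 126.8]
[[-3.2, -12.2], [-4.3, -11.9], [-5.3, -11.5], [-6.3, -10.9], [-7.2, -10.4], [-8.1, -9.7], [-8.9, -8.9], [-9.7, -8.1], [-10.3, -7.2], [-10.9, -6.3], [-11.5, -5.3], [-11.9, -4.3]]
```

Free: it is well past 8 mm at a steady low force, so the catch is not needed. I raise it along its arc.

```bash
python3 -m handwheel '{"xyz":[[-0.0032,0,-0.0122],[-0.0043,0,-0.0119],[-0.0053,0,-0.0115],[-0.0063,0,-0.0109],[-0.0072,0,-0.0104],[-0.0081,0,-0.0097],[0,0,0]],"spin":[0,0,0,0,0,0,0]}' | sed -n '1,2p;4,6p'
```

```text
t: 47.75
ee_pos: [0.469, 0.196, 0.1633]
force: [-2.0, 1.9, -2.4]
gripper_width: 0.0177
grip_force: 30.0
```

```bash
python3 -m handwheel '{"xyz":[[-0.0089,0,-0.0089],[-0.0097,0,-0.0081],[-0.0103,0,-0.0072],[-0.0109,0,-0.0063],[0,0,0],[0,0,0],[0,0,0]],"spin":[0,0,0,0,0,0,0]}' | sed -n '1,2p;4,6p'
python3 - <<'E'
from geo import *
s=monitor.observe(); G=s['ee_pos']; dz=G[2]-.0763; dx=(G-np.array([.434,.1896,0]))@ex
print('angle',np.arctan2(.011+dz,.144-dx)-np.arctan2(11,144),'r',np.hypot(.011+dz,.144-dx),s['qd'].round(3),s['t'])
c=cam('scene'); hsv=cv2.cvtColor(c['frame'],cv2.COLOR_RGB2HSV).astype(int); save(c,'pics/f.png')
g=(hsv[...,0]>40)&(hsv[...,0]<90)&(hsv[...,1]>60); g[:190]=0;g[215:]=0;g[:,:222]=0;g[:,252:]=0
v,u=np.nonzero(g); print('jar green',len(u),u.mean() if len(u) else 0,v.mean() if len(u) else 0)
for v in range(176,236,2): print(v,''.join('G' if (45<q[0]<85 and q[1]>70) else 'W' if (q[1]<45 and q[2]>140) else 'L' if(q[2]>110 and q[1]>=70 and q[0]>8) else 'r' if ((q[0]<8 or q[0]>170) and q[1]>80) else 'd' if q[2]<65 else '.' for q in hsv[v,215:315:2]))
E
```

```text
t: 48.45
ee_pos: [0.5073, 0.2028, 0.193]
force: [-2.7, 1.4, -0.7]
gripper_width: 0.0179
grip_force: 30.0
angle 0.9961171553000552 r 0.14544375886460928 [ 0.001 -0.002  0.002 -0.     0.    -0.001] 48.45
jar green 61 239.11475409836066 206.2622950819672
176 .......dddddddddddrrdd.rrr.............WWWWWWWWWWW
178 .......ddddddddddddrdd.rr..................WWWWWW.
180 .......ddddddddddddrdd.rrr..................WWWWW.
182 ........ddd....ddddr...rrr...............W....WW..
184 ........ddd.LLL...dr...rrr........................
186 ........dddd..LLLL.....rrr........................
188 ........ddddd....LLLL..rr.........................
190 ..........dddd......LL..WWWW...................W..
192 ............ddd........LLLLLL.....................
194 .........................LLLLLLL..................
196 ............................LLLLLLL...............
198 ...............................LLLLLLL............
200 ..........LLLL....................LLLLLLL.........
202 ..........LLLL......LL...............LLLLLLL......
204 ..............G....LLLLL................LLLLLLL...
206 .........GGGGGG..LL...LLLLL................LLLLLLL
208 ..........GGGGG.LL.......LLLL.................LLLL
210 .........W.....LL..........LLLLLWWWWW............L
212 .........WWWW.LL..............LLWWWWWW............
214 ..........WW.LLL....LLL............WWWLL..........
216 ..........LLLLLLL....LLLL...........WLLLLLL.......
218 .........LLLLLLLL....LLLLLL....L....L...LLLLL.....
220 ........LLLLLLLLL.......LLLLLL.LLL.........LLLL...
222 ........LLLLLLLLL.........LLLLLLLLLLL........LLLL.
224 .........LLLLLLLLL..........LLLLLLLLLLLL........LL
226 ...........LLLLLLLLLLL......LLLLLLLLLLLLLL........
228 .........L....LLLLLLLLLLL....LLLLLLLLLLLLLLL......
230 .........LLL....LLLLLLLLLLL....LLLLLLLLLLLLLLLL...
232 .........LLLL.L.LLLLLLLLLLLLLL...LLLLLLLLLLLLLLLLL
234 .........LLLLLLL.LLLLLLLLLLLLLLL...LLLLLLLLLLLLLLL
```

Run:
```python
from geo import *
t=cam('top'); J=np.array([.529,.337,0]); print('pred cap',proj(t,J+[0,0,.106]),'base',proj(t,J)); x,y=map(int,proj(t,J+[0,0,.1]))
hsv=cv2.cvtColor(t['frame'],cv2.COLOR_RGB2HSV).astype(int)
for v in range(y-18,y+18): print(v,''.join('G' if (40<q[0]<85 and q[1]>60) else 'W' if (q[1]<45 and q[2]>150) else 'L' if(q[2]>110 and q[1]>=70 and q[0]>8) else 'd' if q[2]<65 else '.' for q in hsv[v,x-22:x+22]), end='\n')
```

```text
pred cap (np.float64(187.39741687957843), np.float64(235.9802326876075)) base (np.float64(196.9082475907466), np.float64(240.51720989344636))
218 WWWWWWWWWWWWWWWWWWWWWWWWWWWWWWWWWWWWWWWWWWWW
219 WWWWWWWWWWWWWWWWWWWWWWWWWWWWWWWWWWWWWWWWWWWW
220 WWWWWWWWWWWWWWWWWWWWWWWWWWWWWWWWWWWWWWWWWWWW
221 WWWWWWWWWWWWWWWWWWWWWWWWWWWWWWWWWWWWWWWWWWWW
222 WWWWWWWWWWWWWWWWWWWWWWWWWWWWWWWWWWWWWWWWWWWW
223 WWWWWWWWWWWWWWWWWWWWWWWWWWWWWWWWWWWWWWWWWWWW
224 WWWWWWWWWWWWWWWWWWWWWWWWWWWWWWWWWWWWWWWWWWWW
225 WWWWWWWWWWWWWWWWWWWWWWWWWWWWWWWWWWWWWWWWWWWW
226 WWWWWWWWWWWWWWWWWWWWWWWWWWWWWWWWWWWWWWWWWWWW
227 WWWWWWWWWWWWWWWWWWWWWWWWWWWWWWWWWWWWWWWWWWWW
228 WWWWWWWWWWWWWWWWWWWWWWWWWWWWWWWWWWWWWWWWWWWW
229 WWWWWWWWWWWWWWWWWWWWWWWWWWWWWWWWWWWWWWWWWWWW
230 WWWWWWWWWWWWWWWWWWWWWWWWWWWWWWWWWWWWWWWWWWWW
231 WWWWWWWWWWWWWWWWWWWWWWWWWWWWWWWWWWWWWWWWWWWW
232 WWWWWWWWWWWWWWWWWWWWWWWWWWWWWWWWWWWWWWWWWWWW
233 WWWWWWWWWWWWWWWWWWWWWWWWWWWWWWWWWWWWWWWWWWWW
234 WWWWWWWWWWWWWWWWWWWWWWWWWWWWWWWWWWWWWWWWWWWW
235 WWWWWWWWWWWWWWWWWWWWWWWWWWWWWWWWWWWWWWWWWWWW
236 WWWWWWWWWWWWWWWWWWWWWWWWWWWWWWWWWWWWWWWWWWWW
237 WWWWWWWWWWWWWWWWWWWWWWWWWWWWWWWWWWWWWWWWW...
238 WWWWWWWWWWWWWWWWWWWWWWWWWWWWWWWWWWWWWW...WWW
239 WWWWWWW.WWWWWWWWWWWWWWWWWWWWWWWWW...W.WWWWWW
240 WWWWWWWWWWWWWWWWWWWWWWWWWWWWWW.....WWWWWWWWW
241 WWWWWWWW..WWWWWWWWWWWWWWWWW.......WWWWWWWWWW
242 WWWWWWWWW.WWWWWWWWWWWWW..........WWWWWWWW...
243 WWWWWWWWWW.WWWWWWWWW.............WWWWWW.....
244 WWWWWWWWWW..WWWW............................
245 WWWWWWWWWWWW.W..............dd..............
246 WWWWWWWWWWWWWWW.........d.d.ddd.d.d.........
247 .WWWWWWWWWWWWWW.......d.ddd.d.d..d..........
248 ..WWWWWWWWWWWWW....d....dddd.dd.............
249 ...WW.W..WWWW......d.....d..dd..............
250 ...................dd..d.d..dd..............
251 ............WW.......d.d.dddd............LLL
252 ...........WWW......d....................LLL
253 ............WW.........d.................LLL
```

The arm hides the jar from above. In the scene view the jar hasn't moved since release, and the lid is held still at about 1.0 rad, so I hand in.

```bash
python3 -c "
from rig import ctrl
print(ctrl.hand_in())"
```

```text
the job is handed in; nothing more can be done
None
```

I handed the job in at about 48.5 s: the jar is standing released just left of the chest, judged upright from the scene camera only because the arm hid it from above; the tug found the lid free, so I left the catch alone, and the arm holds the lid still at about 1.0 rad.

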